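# Clamp a training board in the test jig

### The job

Make the jig safe and mount the board. First set the box's three-position toggle switch to its centre off detent; then, with the cam lever still up, slide the stop along its rail to push the board fully home against the fixed jaw and keep going a little so that the stop's sprung pad is partly pressed in; then flip the cam lever right over until it snaps shut, so the stop stays locked with the board gripped. Do not push hard on the board, and leave the other things on the bench alone.

Things in the scene. Friction and masses are not known exactly. Their poses are not given: they have to be found in the camera images.
- jig: Black base plate 160 x 450 x 12 mm lying on the bench, fixed; origin at the centre of its underside, z up. A steel rail 24 mm wide (top 22 mm above the bench) runs along its y axis, between two aluminium ledges (tops at 30 mm) that carry the board. A fixed aluminium jaw block (100 mm along x, 24 mm along y, top at 52 mm) stands at its +y end, the sliding stop is at its -y end.
- jaw_face (a point): Middle of the fixed jaw's face that looks to the jig's -y, 36 mm above the bench. The board's +y edge must end up against it. Axes as the jig.
- board_center (a point): Centre of the loose training board (green circuit board with rows of small parts on top, 240 g, 100 mm along x, about 150 mm along y, 12 mm thick), 36 mm above the bench when it lies on the ledges. Axes along its sides. It starts a few mm short of the fixed jaw.
- board_left (a point): Middle of the board's +y edge face, half-way up its thickness (the edge that goes against the fixed jaw).
- push_plate (a point): Middle of the upper rear (-y) face of the sliding stop, 63 mm above the bench: push here towards the jig's +y. The stop is a grey painted block 72 mm (x) by 60 mm (y), from 22 to 58 mm above the bench, with an upright plate 72 mm wide and 8 mm thick at its rear that rises to 78 mm, so the flat rear face spans 22 to 78 mm in height. Axes as the jig. The stop drags on its rail with about 5 N while the lever is up, and stays where it is left; with the lever shut it is locked.
- stop (a joint): Position of the sliding stop along the rail in m: grows towards the fixed jaw, range 0 to 0.095.
- pad (a joint): How far the sprung rubber-faced pad (56 x 5 x 14 mm, on the stop's +y side, its free face 68 mm ahead of the rear face) is pressed in, in m: 0 free, 0.005 bottomed; about 1.5 N per mm. With the lever up the rail's drag lets it stay pressed by about 3 mm at most after the hand has left.
- lever_pivot (a point): Axis of the cam lever on the stop, 70 mm above the bench, 22 mm to the jig's -x from the rail's centre line and 38 mm ahead (+y) of the rear face. The axis runs along the jig's y; axes as the jig.
- lever_tip (a point): Free end of the cam lever: a flat steel bar 18 mm wide (along the axis), 10 mm thick, tip 68 mm from the axis.
- lever (a joint): Cam lever angle in rad. 0: open, standing up, leaning 0.1 to the jig's -x; it grows as the lever goes over to +x; 1.6: shut, lying nearly level over the stop (1.5 from upright). It is over-centre: it resists with up to about 0.55 N m, springs back if let go before about 1.2, and snaps shut by itself beyond.
- switch_box: Fixed grey box 75 mm (x) by 100 mm (y) by 55 mm high, origin at the centre of its underside; the toggle stands in the middle of its top.
- toggle_pivot (a point): Pivot of the toggle, 58 mm above the bench, in the middle of the box top (a steel collar 18 mm across stands round it up to 61 mm). Axes as the box.
- toggle_tip (a point): Tip of the toggle's steel bat handle, 36 mm from the pivot; the bat is 6 mm thick low down and 11 mm near its tip.
- toggle (a joint): Toggle angle in rad: 0 upright = off, +0.4 leaning to the box's +y, -0.4 to its -y. Three sprung detents at -0.4, 0 and +0.4; the ridges between them lie at about +-0.23; about 3 N at the tip moves it.
- parts_bin: Red open plastic bin 80 x 120 x 50 mm, leave it alone; origin under its centre.
- solder_tin: Aluminium can 60 mm across, 70 mm high, leave it alone.
- driver: Screwdriver 170 mm long, leave it alone.
- meter: Grey pocket meter 120 x 70 x 28 mm lying flat, leave it alone.
Mind the look-alikes: they are no part of the job. Of the things that look like the part that bears board_center, the smaller one is meant. Several things have the shape of the switch_box; the one meant has the colours described above.

How it is judged:
On the way, in this order (a step that is already met when the one before it is completed fails the run):
1. the toggle is in its centre off detent (value of joint toggle between -0.1 and 0.1 rad), for 0.3 s.
2. with the lever up, the board is home against the fixed jaw and the stop's pad is pressed in (value of joint pad above 0.0008 m and y of board_left in the frame of jaw_face above -0.002 m and value of joint lever below 0.6 rad), for 0.2 s.
3. the cam lever is shut (value of joint lever above 1.45 rad), for 0.3 s.
At the end, for the whole second after the job is handed in: Toggle within 0.1 rad of upright; lever shut beyond 1.45 rad; pad pressed in by 0.8 to 4.5 mm against the board; the board flat on the ledges, its edge within 2 mm of the fixed jaw and square to it within 0.04 rad (all of step 1 and value of joint lever above 1.45 rad and value of joint pad between 0.0008 and 0.0045 m and y of board_left in the frame of jaw_face above -0.002 m and angle between the y axis of board_left and the y axis of jaw_face, either way round below 0.04 rad and z of board_center in the frame of jig between 0.033 and 0.039 m); the robot touches nothing.
It fails at once if the board is pressed with more than 22 N (contact force between board and stop above 22 N or contact force between board and jig above 35 N or contact force between board and the arm above 22 N or contact force between board and the fingers above 22 N).
It fails at once if a bystander is moved by more than 20 mm (distance of any of parts_bin, solder_tin, driver, meter from where it was at the start of the episode above 0.02 m).
It also fails if it takes over 67 s, if anything falls off the work surface, if the arm or the gripper's body presses on something with over 40 N, if the wrist force passes 120 N, or if a joint passes its speed limit or range.

### The arm

A 7-joint arm with a two-finger parallel gripper is mounted at the origin on the work surface. World frame = base frame: x ahead of the robot, y to its left, z up, the work surface at z = 0. Lengths are in m, angles in rad, forces in N, time in s.
With the tool pointing down it reaches from about 0.425 to 0.875 m from the base axis. Payload 9.9 kg.
Tool frame: the origin (TCP) lies between the finger pads; the fingertips stand robot.tip_extent ahead of it and the grasp point (between the pads) lies 3 mm ahead of it (robot.tip_extent is the distance from the TCP to the fingertips, in m); z points along the fingers, y is the direction in which the jaws open and shut (so a half turn about z gives the same grasp; the last joint's range is limited). The gripper opens to 85 mm and grips with 20 to 120 N. Pads are 22 mm wide; open, the fingers measure 114 mm over their backs; the gripper's body (76 mm by 85 mm) begins 54 mm behind the grasp point. The pads swing forward as they close: fully open they stand 13 mm farther back than shut.
Start: joints at [1.175, 0.576, 0.025, 1.437, -0.015, 1.129, -0.057], TCP at [0.207, -0.642, 0.253] pointing down, gripper open.
Joint ranges: [-2.76, 2.76], [-0.34, 2.15], [-1.52, 1.57], [0.19, 2.46], [-1.09, 4.23], [0.17, 1.99], [-2.82, 2.82]. Speed limits (rad/s): [2.22, 2.22, 3.01, 3.01, 3.14, 3.14, 3.14].

### API

Orientations are given as a rotation vector (axis times angle).
In Python, from station import robot, eyes, search_frame, landmark_of gives the robot as it stands.
- The arm moves only by the shell command python3 -m handwheel 'ROWS' [FORCE]. ROWS is JSON, a list of rows, each a list of 7 numbers: the shift along the tool's x, y, z in mm, then the turn, a rotation vector about the tool's x, y, z in degrees, then the closure, from 0 (fully open) to 1 (shut). A call has 1 to 8 rows; each row shifts and turns the commanded pose from where the row before left it, along the tool's axes as they then stand; what a row does not reach is not made up. A row lasts 1/10 s, in which the tool goes at most 50 mm and 8.59 degrees, less where a joint would pass 70% of its speed; a pose out of reach is approached as far as the arm can. A call with a gripper value outside its range is refused whole. The fingers move at their own pace and stop on an object; FORCE is the grip in N (left out, the last holds). Time passes only in rows, so rows that do not move let the fingers close. It gives the time, the measured TCP pose, the force and the opening at its end, in the units of the state.
- robot.get_obs(): the state, without advancing time (a new reading comes with each control period).
- eyes.get_image(name): name is "scene" or "top" or "wrist"; returns the picture (400x640x3 uint8, red, green, blue); there is no depth.
- eyes.camera_params(name): a dict with "camera_matrix" (3x3 intrinsics, pixels), "k1" (the pictures are not rectified: a ray, as slopes to the right and down, at radius r is drawn at 1 + k1 r^2 times it, then the intrinsics apply), "R" (3x3) and "t" (3): a world point X has camera coordinates R X + t. Camera axes: x right, y down, z forward; pixel columns grow to the right and rows downward; lengths in m; the calibration is good to about 2 mm. A picture is of the moment at which its call begins: read the wrist's pose just before it. camera_params takes no time and is no camera call; for the wrist camera it gives the pose at the moment of the call.
- robot.sign_off(): hands the job in, once; it reports no verdict.
Trained networks look in the newest picture that a camera, given by its name, has taken for a name from the list of things; names that differ only in an ending like _2 or _b are one class to them, and where a whole thing is asked for, a point or a joint stands for the part that bears it (a point fixed in the world has none). Each returns a list of dicts, best first, with "confidence" (0 to 1); they miss things now and then, are a little off and sometimes report something else, mostly with a low value. They report only what shows in the picture. A call takes as long as a camera call. They do not tell look-alikes from the thing itself.
- search_frame(camera, target): "box" ([centre column, centre row, width, height] in pixels, round what is visible of it).
- landmark_of(camera, target): "pixel" ([column, row] in pixels: a listed point, or the origin of a listed thing).
The state is a dict: "time_s": time; "qpos": joint angles; "joint_vel": joint speeds; "tau": joint torques, N m; "position": TCP position; "orientation": TCP orientation; "wrist_force": force on the tool from outside, world axes, zero at the start; "wrist_torque": the same for the moment, N m; "grip_width": opening from 0.0 (shut) to 1.0 (fully open).
Only numpy, scipy, OpenCV 4.12 (cv2) and the standard library are available. Lean on these libraries where they do the work, as an engineer would, in place of code of your own. Each camera call takes 0.05 s, during which the arm holds its last target.

## Working session

There is one attempt and no reset: what is moved stays moved. The work goes in short steps, Python scripts to look and compute and a shell command to move; the robot and the scene stay as the last step left them, time stands still between calls to the robot, and variables do not carry over. Pictures are saved under pics/ and viewed, and the job is handed in when it is done.

```bash
mkdir -p pics; ls; python3 - <<'E'
from station import robot, eyes, search_frame, landmark_of
import cv2,numpy as np
o=robot.get_obs()
for k,v in o.items(): print(k,np.round(v,3))
print(robot.tip_extent)
for n in ["scene","top"]:
    im=eyes.get_image(n); cv2.imwrite(f"pics/{n}0.png",im[:,:,::-1])
    p=eyes.camera_params(n); print(n,p)
    for t in ["jig","jaw_face","board_center","board_left","push_plate","lever_pivot","lever_tip","switch_box","toggle_pivot","toggle_tip"]:
        print(t,[(np.round(d["pixel"],1).tolist(),round(d["confidence"],2)) for d in landmark_of(n,t)])
E
```

```text
pics
time_s 0.0
qpos [ 1.175  0.576  0.025  1.438 -0.015  1.129 -0.057]
joint_vel [-0.002 -0.    -0.001  0.001  0.002  0.     0.   ]
tau [-1.0000e-03 -7.6576e+01  2.2510e+00 -2.8598e+01  1.5000e-02  1.3000e-02
  0.0000e+00]
position [ 0.207 -0.642  0.252]
orientation [-3.102e+00 -4.880e-01  1.000e-03]
wrist_force [ 0.065 -0.271 -0.315]
wrist_torque [-0.006  0.015  0.008]
grip_width 1.003
0.022
scene {'camera_matrix': array([[390.60883401,   0.        , 316.4458725 ],
       [  0.        , 390.60883401, 202.16270485],
       [  0.        ,   0.        ,   1.        ]]), 'k1': -0.08077487167796114, 'R': array([[ 0.8527698 ,  0.52228186, -0.00230617],
       [ 0.3951455 , -0.64805927, -0.65106007],
       [-0.3415314 ,  0.55429309, -0.75902271]]), 't': array([-0.44175255, -0.14449861,  1.50757311])}
jig [([289.5, 252.3], 0.5)]
jaw_face [([324.4, 205.6], 0.78)]
board_center [([318.3, 221.1], 0.77), ([388.3, 244.7], 0.44)]
board_left [([295.3, 179.6], 0.92)]
push_plate [([286.9, 263.6], 0.69)]
lever_pivot [([287.4, 254.2], 0.95), ([351.7, 291.9], 0.59)]
lever_tip [([289.6, 240.4], 0.53)]

[... 390 characters left out ...]
: array([[-0.01285074, -0.99983081,  0.01316106],
       [-0.99171572,  0.01106187, -0.1279749 ],
       [ 0.12780766, -0.0146966 , -0.99169008]]), 't': array([-0.02405929,  0.55303272,  1.24014654])}
jig [([330.6, 204.8], 0.57)]
jaw_face [([293.8, 208.6], 0.91)]
board_center [([313.9, 205.1], 0.71), ([250.4, 281.4], 0.7)]
board_left [([270.1, 259.4], 0.82), ([293.0, 208.9], 0.64), ([369.0, 202.0], 0.45), ([292.1, 209.1], 0.37)]
push_plate [([377.1, 194.1], 0.89)]
lever_pivot [([367.8, 202.3], 0.85)]
lever_tip [([367.7, 199.7], 0.57), ([357.8, 141.2], 0.45)]
switch_box [([182.5, 174.4], 0.78), ([218.0, 208.9], 0.68)]
toggle_pivot [([213.9, 207.7], 0.77), ([175.2, 170.3], 0.74)]
toggle_tip []
```

```bash
python3 - <<'E'
import cv2
for n in ["scene","top"]:
    im=cv2.imread(f"pics/{n}0.png")
    c=im[100:350,150:550] if n=="scene" else im[100:340,130:450]
    cv2.imwrite(f"pics/{n}0c.png",cv2.resize(c,None,fx=2 if n=="scene" else 2.5,fy=2 if n=="scene" else 2.5,interpolation=cv2.INTER_CUBIC))
E
```

```text
(no output)
```

View pics/scene0c.png

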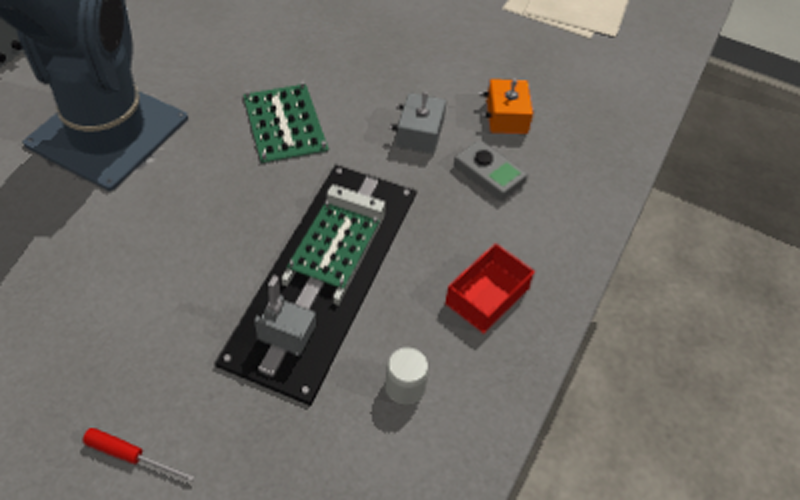

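View pics/top0c.png

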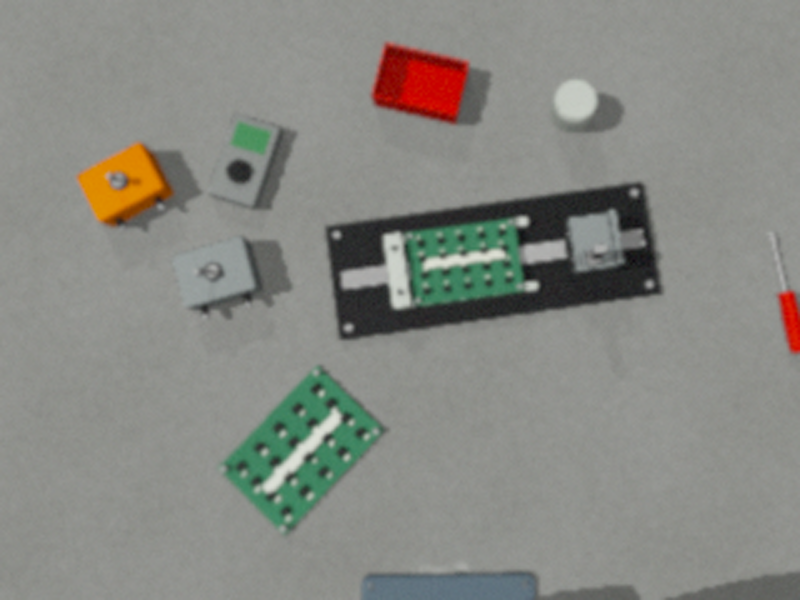

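```bash
cat > h.py <<'E'
from station import robot, eyes, search_frame, landmark_of
import cv2,numpy as np
from scipy.spatial.transform import Rotation as Rn
def ray(p,px):
    K=p["camera_matrix"]
    d=np.array([(px[0]-K[0,2])/K[0,0],(px[1]-K[1,2])/K[1,1]]); u=d.copy()
    for _ in range(20): u=d/(1+p["k1"]*(u@u))
    R=np.array(p["R"]); t=np.array(p["t"])
    return -R.T@t, R.T@np.array([u[0],u[1],1])
def atz(p,px,z):
    o,d=ray(p,px); return o+d*(z-o[2])/d[2]
def proj(p,X):
    c=np.array(p["R"])@np.array(X)+p["t"]; s=c[:2]/c[2]; s=s*(1+p["k1"]*(s@s)); K=p["camera_matrix"]
    return np.array([K[0,0]*s[0]+K[0,2],K[1,1]*s[1]+K[1,2]])
def tri(obs):
    A=np.zeros((3,3));b=np.zeros(3)
    for p,px in obs:
        o,d=ray(p,px);d/=np.linalg.norm(d);M=np.eye(3)-np.outer(d,d);A+=M;b+=M@o
    return np.linalg.solve(A,b)
def snap(n,f,crop=None,fx=1):
    im=eyes.get_image(n)[:,:,::-1]
    if crop: im=im[crop[1]:crop[3],crop[0]:crop[2]]
    cv2.imwrite("pics/"+f,cv2.resize(im,None,fx=fx,fy=fx,interpolation=cv2.INTER_CUBIC))
E
python3 - <<'E'
from h import *
T=eyes.camera_params("top");S=eyes.camera_params("scene")
for nm,a,b,z in [("jaw_face",(293.4,208.8),(324.4,205.6),.036),("board_c",(313.9,205.1),(318.3,221.1),.036),("push",(377.1,194.1),(286.9,263.6),.063),("lpiv",(367.8,202.3),(287.4,254.2),.07),("ltip",(367.7,199.7),(289.6,240.4),.137),("togpiv",(213.9,207.7),(360.1,152),.058),("box",(218,208.9),(361,166),0)]:
    print(nm,np.round(atz(T,a,z),4),np.round(atz(S,b,z),4),np.round(tri([(T,a),(S,b)]),4))
# jig corners in top crop (/2.5 + offset)
for c in [(328,227),(642,183),(661,292),(341,338)]:
    print(np.round(atz(T,(c[0]/2.5+130,c[1]/2.5+100),.012),4))
# grey box top corners
for c in [(174,258),(247,240),(258,288),(186,306)]:
    print(np.round(atz(T,(c[0]/2.5+130,c[1]/2.5+100),.055),4))
E
```

```text
jaw_face [0.5186 0.0476 0.036 ] [0.5239 0.0423 0.036 ] [0.5198 0.0483 0.0273]
board_c [ 0.5304 -0.0221  0.036 ] [ 0.5408 -0.0253  0.036 ] [ 0.5341 -0.0203  0.0254]
push [ 0.562  -0.2341  0.063 ] [ 0.555  -0.2264  0.063 ] [ 0.5601 -0.2321  0.0753]
lpiv [ 0.5339 -0.2009  0.07  ] [ 0.5408 -0.202   0.07  ] [ 0.5364 -0.2004  0.0639]
ltip [ 0.5343 -0.1906  0.137 ] [ 0.5479 -0.1942  0.137 ] [ 0.5391 -0.1899  0.1244]
togpiv [0.523  0.3118 0.058 ] [0.5131 0.3231 0.058 ] [0.5206 0.3072 0.074 ]
box [0.5248 0.3125 0.    ] [0.5273 0.3133 0.    ] [ 0.5259  0.3135 -0.0012]
[0.5852 0.1604 0.012 ]
[ 0.643  -0.2801  0.012 ]
[ 0.4891 -0.3009  0.012 ]
[0.4311 0.1417 0.012 ]
[0.539 0.361 0.055]
[0.5622 0.2633 0.055 ]
[0.4974 0.2475 0.055 ]
[0.4744 0.3433 0.055 ]
```

```bash
python3 -m handwheel '[[36,-24,-6,0,0,0,0],[36,-24,-6,0,0,0,0],[36,-24,-6,0,0,0,0],[36,-24,-6,0,0,0,0],[36,-24,-6,0,0,0,0],[36,-24,-6,0,0,0,0],[36,-24,-6,0,0,0,0],[36,-24,-6,0,0,0,0]]'; python3 -m handwheel '[[36,-24,0,0,0,0,0],[36,-24,0,0,0,0,0],[36,-24,0,0,0,0,0],[36,-24,0,0,0,0,0],[0,0,0,0,0,0,0]]'; python3 - <<'E'
from h import *
p=eyes.camera_params("wrist"); print(p)
snap("wrist","w1.png"); 
for t in ["push_plate","lever_pivot","lever_tip","board_center","board_left","jaw_face"]:
    print(t,[(np.round(d["pixel"],1).tolist(),round(d["confidence"],2)) for d in landmark_of("wrist",t)])
o=robot.get_obs();print(o["position"],o["orientation"])
E
```

```text
time_s: 1.9
position: [0.4232, -0.3699, 0.3018]
orientation: [3.103, 0.488, 0.001]
wrist_force: [0.8, -0.2, -0.5]
grip_width: 0.999
time_s: 2.4
position: [0.5339, -0.2291, 0.3012]
orientation: [-3.098, -0.502, -0.004]
wrist_force: [-0.6, -0.0, 0.4]
grip_width: 0.998
{'camera_matrix': array([[288.33171432,   0.        , 325.92530141],
       [  0.        , 288.33171432, 200.76798549],
       [  0.        ,   0.        ,   1.        ]]), 'k1': -0.04073983076139306, 'R': array([[ 0.31558832, -0.94889299, -0.00247023],
       [-0.90470407, -0.30167488,  0.30083686],
       [-0.28620719, -0.09270578, -0.95367242]]), 't': array([-0.38546689,  0.36124484,  0.55742331])}
push_plate [([337.6, 148.8], 0.69)]
lever_pivot [([302.7, 166.4], 0.86)]
lever_tip [([297.0, 176.7], 0.55)]
board_center [([30.8, 229.6], 0.84), ([177.8, 120.2], 0.71)]
board_left [([125.3, 113.5], 0.95), ([71.4, 204.1], 0.57)]
jaw_face [([120.0, 111.3], 0.87)]
[ 0.52910542 -0.23714808  0.30141326] [ 3.10367346e+00  4.84158535e-01 -3.34642446e-04]
```

View pics/w1.png

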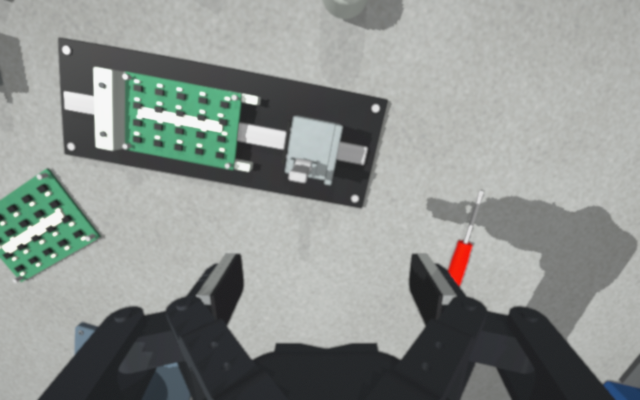

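```bash
python3 - <<'E'
from h import *
p=eyes.camera_params("wrist");T=eyes.camera_params("top")
for n,px,z in [("push",(337.6,148.8),.063),("lpiv",(302.7,166.4),.07),("ltip",(297,176.7),.137),("bc",(177.8,120.2),.036),("bl",(125.3,113.5),.036),("jf",(120,111.3),.036),
 ("jigc1",(58,38),.012),("c2",(388,98),.012),("c3",(363,208),.012),("c4",(66,153),.012),("stopA",(293,116),.058),("stopB",(341,126),.078),("stopC",(331,186),.078)]:
    print(n,np.round(atz(p,px,z),4))
E
```

```text
push [ 0.5634 -0.2419  0.063 ]
lpiv [ 0.5305 -0.2071  0.07  ]
ltip [ 0.5326 -0.2058  0.137 ]
bc [ 0.5329 -0.0333  0.036 ]
bl [0.5208 0.0356 0.036 ]
jf [0.5216 0.0428 0.036 ]
jigc1 [0.5868 0.1532 0.012 ]
c2 [ 0.6433 -0.2891  0.012 ]
c3 [ 0.4853 -0.3103  0.012 ]
c4 [0.4332 0.1322 0.012 ]
stopA [ 0.584  -0.1781  0.058 ]
stopB [ 0.5913 -0.2362  0.078 ]
stopC [ 0.5193 -0.2474  0.078 ]
```

```bash
python3 -m handwheel '[[14,-45,0,0,0,0,0],[14,-45,0,0,0,0,0],[14,-45,0,0,0,0,0],[14,-45,0,0,0,0,0],[14,-45,0,0,0,0,0],[14,-45,0,0,0,0,0],[14,-45,0,0,0,0,0],[14,-45,0,0,0,0,0]]'; python3 -m handwheel '[[5,-40,0,0,0,0,0],[5,-40,0,0,0,0,0],[0,0,0,0,0,0,0],[0,0,0,0,0,0,0]]'; python3 - <<'E'
from h import *
p=eyes.camera_params("wrist")
snap("wrist","w2.png"); 
for t in ["switch_box","toggle_pivot","toggle_tip"]:
    print(t,[(np.round(d["pixel"],1).tolist(),np.round(atz(p,d["pixel"],.058 if "piv" in t else .09),3),round(d["confidence"],2)) for d in landmark_of("wrist",t)])
o=robot.get_obs();print(o["position"],o["orientation"])
E
```

```text
time_s: 3.55
position: [0.526, 0.1419, 0.3016]
orientation: [3.104, 0.485, 0.001]
wrist_force: [1.7, 0.0, -0.4]
grip_width: 0.996
time_s: 3.95
position: [0.511, 0.2204, 0.3013]
orientation: [3.103, 0.489, -0.0]
wrist_force: [-0.2, -0.1, -0.1]
grip_width: 1.001
switch_box [([268.1, 137.6], array([0.536, 0.297, 0.09 ]), 0.76), ([197.5, 15.2], array([0.634, 0.398, 0.09 ]), 0.58), ([443.2, 199.5], array([0.53 , 0.076, 0.09 ]), 0.36), ([240.0, 146.0], array([0.517, 0.325, 0.09 ]), 0.35), ([611.5, 250.2], array([ 0.536, -0.175,  0.09 ]), 0.3)]
toggle_pivot [([260.6, 144.4], array([0.52 , 0.309, 0.058]), 0.94), ([636.4, 236.5], array([ 0.562, -0.24 ,  0.058]), 0.35)]
toggle_tip [([239.2, 142.8], array([0.521, 0.327, 0.09 ]), 0.62)]
[0.51161519 0.21859326 0.30138845] [3.10355502e+00 4.83339657e-01 2.92250791e-04]
```

View pics/w2.png

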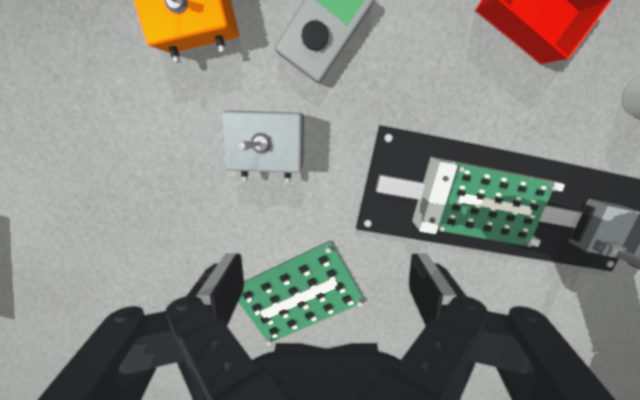

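```bash
python3 - <<'E'
from h import *
im=cv2.imread("pics/w2.png")[95:195,200:330]; cv2.imwrite("pics/w2c.png",cv2.resize(im,None,fx=6,fy=6,interpolation=cv2.INTER_CUBIC)[:600,:780])
p=eyes.camera_params("wrist")
C=[atz(p,c,.055) for c in [(223,111),(303,113),(302,172),(223,171)]]
print(np.round(C,3),np.mean(C,0))
o=robot.get_obs();R=Rn.from_rotvec(o["orientation"]).as_matrix();print(R.round(3)); print(R.T@(np.array([.520,.309,.3])-o["position"]))
E
```

```text
[[0.547 0.361 0.055]
 [0.574 0.267 0.055]
 [0.503 0.248 0.055]
 [0.473 0.346 0.055]] [0.52394181 0.30561399 0.055     ]
[[ 0.953  0.304  0.   ]
 [ 0.304 -0.953 -0.001]
 [ 0.     0.001 -1.   ]]
[ 0.0354802  -0.08357617  0.00133746]
```

View pics/w2c.png

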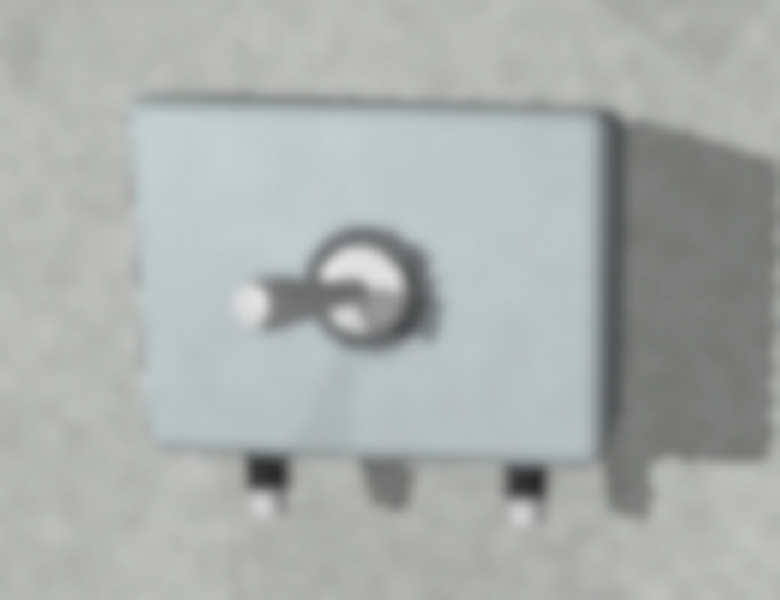

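```bash
python3 -m handwheel '[[18,-41,0,0,0,0,0],[19,-41,0,0,0,0,0],[0,0,40,0,0,0,0],[0,0,40,0,0,0,0],[0,0,40,0,0,0,0],[0,0,0,0,0,0,0]]'; python3 - <<'E'
from h import *
p=eyes.camera_params("wrist")
snap("wrist","w3.png"); 
for t in ["toggle_pivot","toggle_tip"]:
    print(t,[(np.round(d["pixel"],1).tolist(),np.round(atz(p,d["pixel"],.058 if "piv" in t else .09),3),round(d["confidence"],2)) for d in landmark_of("wrist",t)])
o=robot.get_obs();print(o["position"],o["orientation"])
E
```

```text
time_s: 4.75
position: [0.5192, 0.3068, 0.1766]
orientation: [3.1, 0.485, -0.013]
wrist_force: [-0.2, -0.2, 0.5]
grip_width: 1.002
toggle_pivot [([320.7, 202.2], array([0.518, 0.31 , 0.058]), 0.69), ([301.6, 208.1], array([0.507, 0.325, 0.058]), 0.64)]
toggle_tip [([303.2, 211.6], array([0.517, 0.324, 0.09 ]), 0.84), ([410.0, 34.1], array([0.654, 0.293, 0.09 ]), 0.29)]
[0.52225305 0.30970519 0.18313319] [-3.10299916e+00 -4.85662649e-01 -2.91652290e-03]
```

View pics/w3.png

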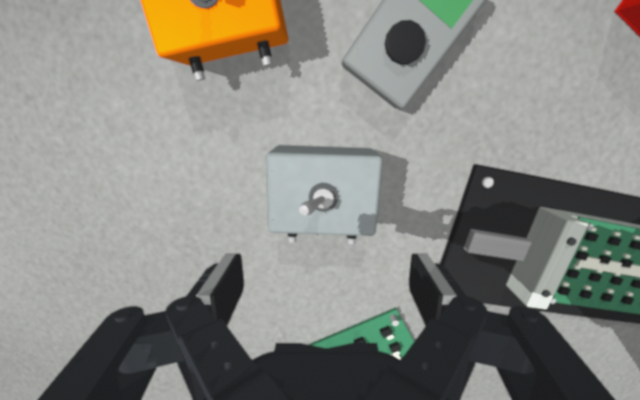

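```bash
python3 -m handwheel '[[-2,0,31,0,0,0,0],[0,0,31,0,0,0,0],[0,0,31,0,0,0,0],[0,0,0,0,0,0,0],[0,0,0,0,0,0,0]]'; python3 -m handwheel '[[0,0,0,0,0,0,0.3],[0,0,0,0,0,0,0.5],[0,0,0,0,0,0,0.6],[0,0,0,0,0,0,0.7],[0,0,0,0,0,0,0.75],[0,0,0,0,0,0,0.75],[0,0,0,0,0,0,0.75]]' 20; python3 - <<'E'
from h import *
snap("wrist","w4.png"); 
o=robot.get_obs();print(o["position"],o["orientation"],o["grip_width"],o["wrist_force"])
E
```

```text
time_s: 5.4
position: [0.5203, 0.3097, 0.0904]
orientation: [-3.103, -0.487, -0.003]
wrist_force: [-0.5, -0.2, 0.9]
grip_width: 1.001
time_s: 6.1
position: [0.5192, 0.3086, 0.0881]
orientation: [3.103, 0.487, -0.001]
wrist_force: [-0.1, 0.4, 0.8]
grip_width: 0.251
[0.51916223 0.30860952 0.08804986] [ 3.10276432e+00  4.87236614e-01 -8.80184952e-04] 0.24950322275960204 [ 1.0692094  -0.16691753  0.33724405]
```

View pics/w4.png

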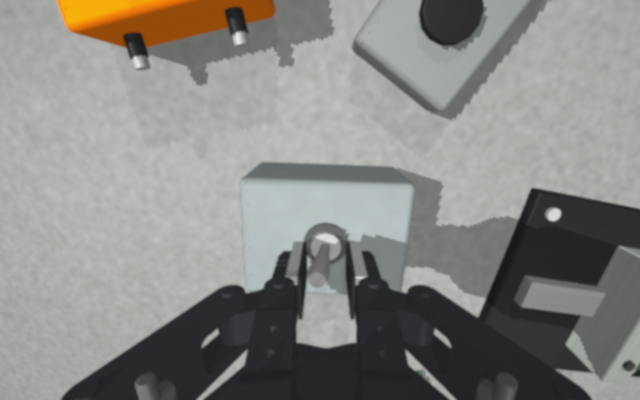

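```bash
python3 -m handwheel '[[0,0,0,0,0,0,0.8],[0,0,0,0,0,0,0.84],[0,0,0,0,0,0,0.86],[0,0,0,0,0,0,0.86],[0,0,0,0,0,0,0.86]]' 20;  python3 -m handwheel '[[0,0,0,0,0,0,0.6],[0,0,0,0,0,0,0.4],[0,0,0,0,0,0,0.4],[0,0,-10,0,0,0,0.4],[0,0,-40,0,0,0,0.4],[0,0,-40,0,0,0,0.4],[0,0,0,0,0,0,0.4]]'; python3 - <<'E'
from h import *
p=eyes.camera_params("wrist")
snap("wrist","w5.png",(220,120,420,270),4); 
for t in ["toggle_pivot","toggle_tip"]:
    print(t,[(np.round(d["pixel"],1).tolist(),np.round(atz(p,d["pixel"],.058 if "piv" in t else .094),3),round(d["confidence"],2)) for d in landmark_of("wrist",t)])
o=robot.get_obs();print(o["position"],o["orientation"])
print(proj(p,[.5195,.309,.061]),proj(p,[.5195,.309,.094]))
E
```

```text
time_s: 6.65
position: [0.5192, 0.3092, 0.0883]
orientation: [3.103, 0.488, -0.0]
wrist_force: [-0.2, -0.7, 1.1]
grip_width: 0.143
time_s: 7.35
position: [0.5215, 0.311, 0.1844]
orientation: [-3.1, -0.487, -0.013]
wrist_force: [0.4, -0.3, -0.2]
grip_width: 0.602
toggle_pivot [([324.9, 201.5], array([0.521, 0.312, 0.058]), 0.91), ([212.9, 2.1], array([0.646, 0.441, 0.058]), 0.72), ([408.3, 46.2], array([0.662, 0.289, 0.058]), 0.15)]
toggle_tip [([327.0, 215.7], array([0.521, 0.31 , 0.094]), 0.54)]
[0.51907235 0.30898939 0.17858757] [-3.10345911e+00 -4.87624709e-01 -5.48117693e-04]
[327.2478587  205.11957026] [327.32505918 218.17944631]
```

View pics/w5.png

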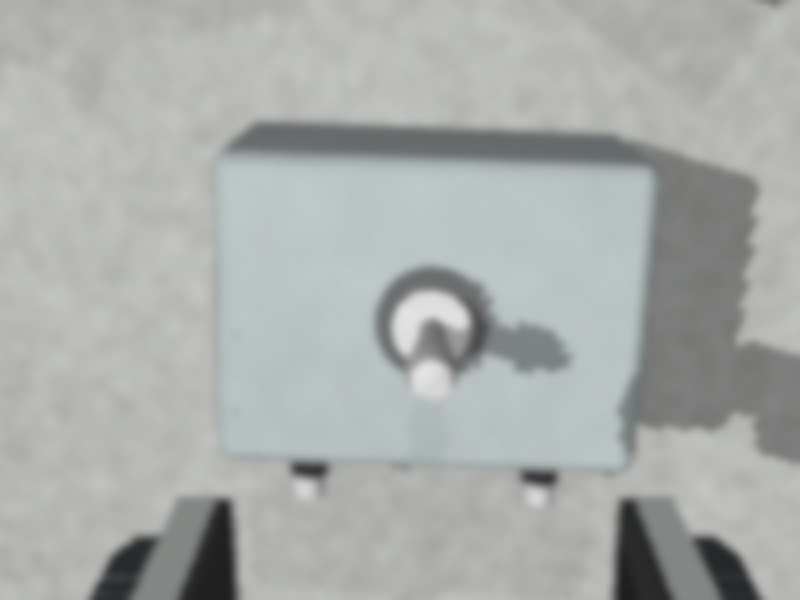

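```bash
python3 -m handwheel '[[0,0,-40,0,0,0,0.6],[-10,45,-10,0,0,0,1],[-10,45,-10,0,0,0,1],[-10,45,-10,0,0,0,1],[-10,45,0,0,0,0,1],[-10,45,0,0,0,0,1],[-10,45,0,0,0,0,1],[-10,45,0,0,0,0,1]]'; python3 -m handwheel '[[-10,45,0,0,0,0,1],[-10,45,0,0,0,0,1],[-10,45,0,0,0,0,1],[-10,45,0,0,0,0,1],[-10,45,0,0,0,0,1],[-20,40,0,0,0,0,1],[0,0,0,0,0,5,1],[0,0,0,0,0,5,1]]'; python3 -m handwheel '[[0,0,0,7.5,0,0,1],[0,0,0,7.5,0,0,1],[0,0,0,7.5,0,0,1],[0,0,0,7.5,0,0,1],[0,0,0,0,0,0,1],[0,0,0,0,0,0,1]]'; cat >> h.py <<'E'
JC=np.array([.5371,-.0697,0.]);JR=Rn.from_euler('z',.131).as_matrix()
def go(jigtarget):
    o=robot.get_obs();R=Rn.from_rotvec(o["orientation"]).as_matrix()
    t=JC+JR@np.array(jigtarget)
    print("pos",o["position"].round(4),"jig",(JR.T@(np.array(o["position"])-JC)).round(4),"R in jig",(JR.T@R).round(2).tolist(),"f",(JR.T@o["wrist_force"]).round(2),"move tool mm",(1000*R.T@(t-o["position"])).round(1))
E
python3 - <<'E'
from h import *
go([.003,-.22,.072])
for n in ["scene","top"]:
    p=eyes.camera_params(n);snap(n,n+"1.png",(200,150,440,330),3)
    for t in ["push_plate","lever_pivot","board_left","jaw_face"]:
        print(t,[(np.round(d["pixel"],1).tolist(),np.round(JR.T@(atz(p,d["pixel"],{"p":.063,"l":.07}.get(t[0],.036))-JC),4),round(d["confidence"],2)) for d in landmark_of(n,t)])
E
```

```text
time_s: 8.3
position: [0.5484, -0.0141, 0.2471]
orientation: [-3.103, -0.488, 0.004]
wrist_force: [1.1, -0.1, 0.7]
grip_width: -0.006
time_s: 9.1
position: [0.5624, -0.2879, 0.2463]
orientation: [-3.134, -0.204, 0.005]
wrist_force: [-0.2, 0.6, -0.0]
grip_width: -0.001
time_s: 9.7
position: [0.5635, -0.286, 0.2463]
orientation: [-2.613, -0.178, 0.051]
wrist_force: [0.9, 0.7, 0.1]
grip_width: 0.001
pos [ 0.5635 -0.286   0.2463] jig [-0.0021 -0.2179  0.2463] R in jig [[1.0, 0.0, -0.0], [0.01, -0.87, 0.5], [-0.0, -0.5, -0.87]] f [1.02 0.62 0.13] move tool mm [  5.5  89.  149.9]
push_plate [([287.2, 266.2], array([ 0.0021, -0.1652,  0.063 ]), 0.98), ([286.5, 240.4], array([-0.0412, -0.0839,  0.063 ]), 0.59)]
lever_pivot [([288.6, 252.3], array([-0.0134, -0.1242,  0.07  ]), 0.75)]
board_left [([322.3, 205.7], array([-0.0048,  0.1095,  0.036 ]), 0.87), ([296.7, 175.8], array([-0.1462,  0.2021,  0.036 ]), 0.73), ([359.1, 166.5], array([0.0445, 0.3394, 0.036 ]), 0.18)]
jaw_face [([325.7, 206.4], array([0.0069, 0.1113, 0.036 ]), 0.81), ([288.6, 250.9], array([-0.0275, -0.1004,  0.036 ]), 0.42), ([312.2, 233.8], array([ 0.0123, -0.0114,  0.036 ]), 0.16)]
push_plate [([379.0, 196.1], array([-0.0043, -0.1715,  0.063 ]), 0.91)]
lever_pivot [([364.2, 203.8], array([-0.0235, -0.117 ,  0.07  ]), 0.71)]
board_left [([293.3, 210.5], array([-0.0087,  0.1198,  0.036 ]), 0.9), ([272.7, 259.9], array([-0.1631,  0.2104,  0.036 ]), 0.58)]
jaw_face [([291.9, 206.8], array([0.0044, 0.1228, 0.036 ]), 0.62)]
```

View pics/scene1.png

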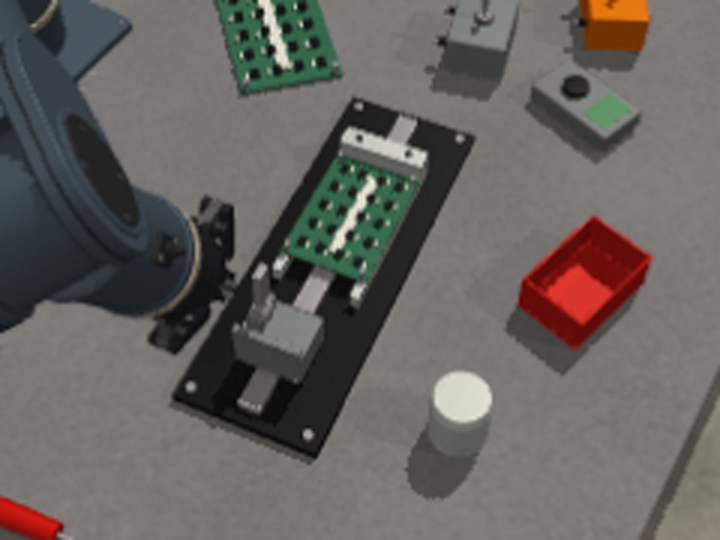

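View pics/top1.png

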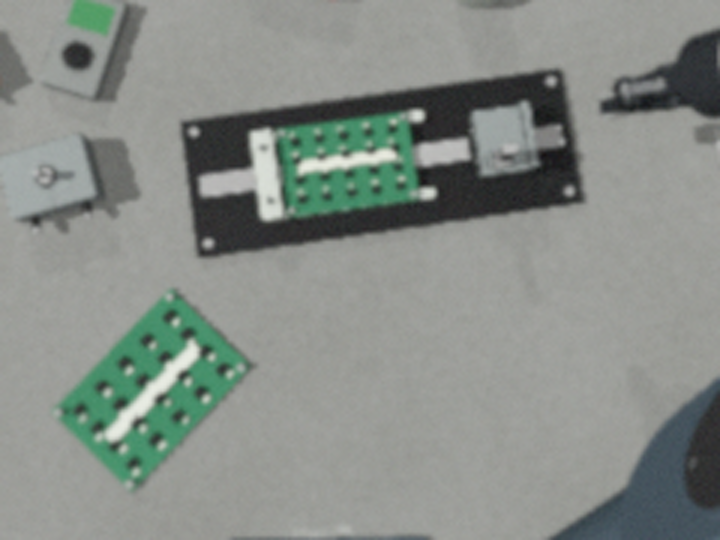

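```bash
python3 -m handwheel '[[1,22,37,0,0,0,1],[1,22,37,0,0,0,1],[1,22,37,0,0,0,1],[2,22,37,0,0,0,1],[0,0,0,0,0,0,1],[0,0,0,0,0,0,1]]'; python3 - <<'E'
from h import *
go([.002,-.19,.072])
snap("scene","scene2.png",(230,200,390,320),5)
E
```

```text
time_s: 10.8
position: [0.5692, -0.2871, 0.0767]
orientation: [-2.612, -0.179, 0.049]
wrist_force: [0.8, -1.0, 0.5]
grip_width: -0.0
pos [ 0.5692 -0.2871  0.0767] jig [ 0.0034 -0.2198  0.0767] R in jig [[1.0, 0.01, -0.0], [0.01, -0.87, 0.5], [-0.0, -0.5, -0.87]] f [ 0.62 -1.12  0.53] move tool mm [ -1.2 -23.4  19. ]
```

View pics/scene2.png

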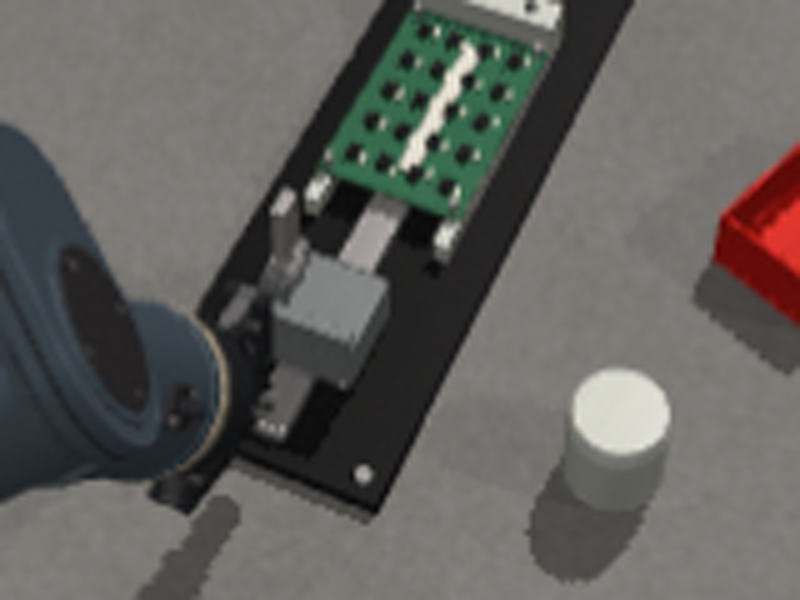

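```bash
python3 -m handwheel '[[0,-8,6,0,0,0,1],[0,-8,6,0,0,0,1],[0,0,0,0,0,0,1]]'; python3 -c "
from h import *
go([.002,-.19,.072])"; python3 -m handwheel '[[0,-3.5,2,0,0,0,1],[0,-3.5,2,0,0,0,1],[0,-3.5,2,0,0,0,1],[0,-3.5,2,0,0,0,1]]'; python3 -c "
from h import *
go([.002,-.19,.072])"
```

```text
time_s: 11.15
position: [0.5669, -0.2653, 0.0754]
orientation: [-2.612, -0.183, 0.047]
wrist_force: [0.5, -0.1, -0.3]
grip_width: -0.0
pos [ 0.5669 -0.2653  0.0754] jig [ 0.004  -0.1978  0.0754] R in jig [[1.0, 0.01, -0.0], [0.01, -0.87, 0.5], [0.0, -0.5, -0.87]] f [ 0.51 -0.15 -0.33] move tool mm [-1.9 -5.1  6.8]
time_s: 11.55
position: [0.5641, -0.2514, 0.0738]
orientation: [-2.613, -0.179, 0.048]
wrist_force: [0.4, 0.2, 0.2]
grip_width: -0.0
pos [ 0.5641 -0.2514  0.0738] jig [ 0.003  -0.1837  0.0738] R in jig [[1.0, 0.01, -0.0], [0.01, -0.87, 0.5], [-0.0, -0.5, -0.87]] f [0.44 0.14 0.22] move tool mm [-1.1  6.4 -1.6]
```

```bash
for i in 1 2 ; do python3 -m handwheel '[[0,-2.6,1.5,0,0,0,1],[0,-2.6,1.5,0,0,0,1],[0,-2.6,1.5,0,0,0,1]]' >/dev/null; python3 -c "
from h import *
go([.002,-.19,.072])"; done
```

```text
pos [ 0.5632 -0.2442  0.0738] jig [ 0.0031 -0.1764  0.0738] R in jig [[1.0, 0.0, -0.0], [0.0, -0.87, 0.5], [0.0, -0.5, -0.87]] f [-0.81 -5.68  1.41] move tool mm [-1.1 12.7 -5.2]
pos [ 0.562  -0.2353  0.0738] jig [ 0.003  -0.1674  0.0738] R in jig [[1.0, 0.0, -0.0], [0.0, -0.87, 0.5], [0.0, -0.5, -0.87]] f [-0.14 -5.67  1.62] move tool mm [-1.2 20.5 -9.6]
```

```bash
for i in 1 2 ; do python3 -m handwheel '[[0,-3.5,2,0,0,0,1],[0,-3.5,2,0,0,0,1],[0,-3.5,2,0,0,0,1],[0,-3.5,2,0,0,0,1]]' >/dev/null; python3 -c "
from h import *
go([.003,-.13,.074])"; done; python3 -c "
from h import *
snap('top','top2.png',(260,150,420,270),5);snap('scene','scene3.png',(230,170,390,290),5)"
```

```text
pos [ 0.5598 -0.2193  0.0738] jig [ 0.003  -0.1513  0.0738] R in jig [[1.0, 0.0, -0.0], [0.0, -0.87, 0.5], [0.0, -0.5, -0.87]] f [-0.17 -5.24  0.99] move tool mm [  0.1 -18.6  10.5]
pos [ 0.5577 -0.2034  0.0738] jig [ 0.003  -0.1352  0.0738] R in jig [[1.0, 0.0, -0.0], [0.0, -0.87, 0.5], [0.0, -0.5, -0.87]] f [ 0.35 -4.5   0.44] move tool mm [ 0.  -4.6  2.5]
```

View pics/scene3.png

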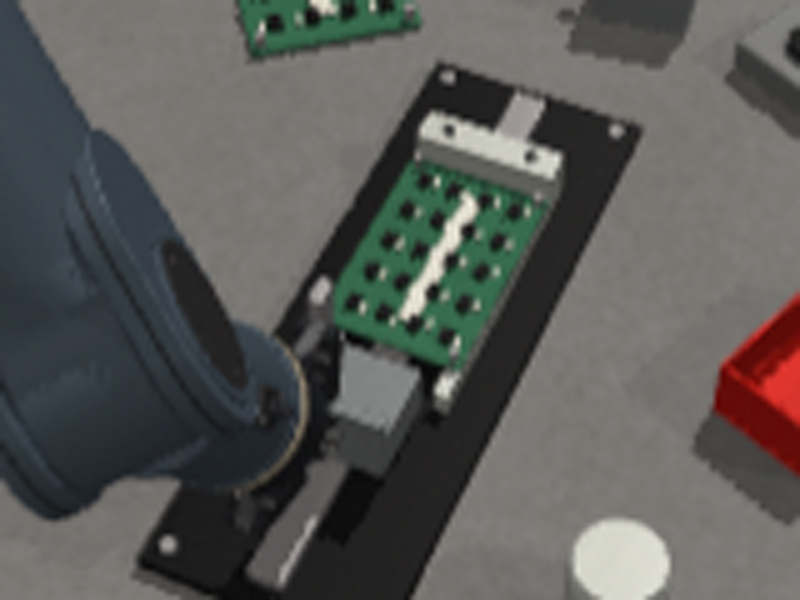

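View pics/top2.png

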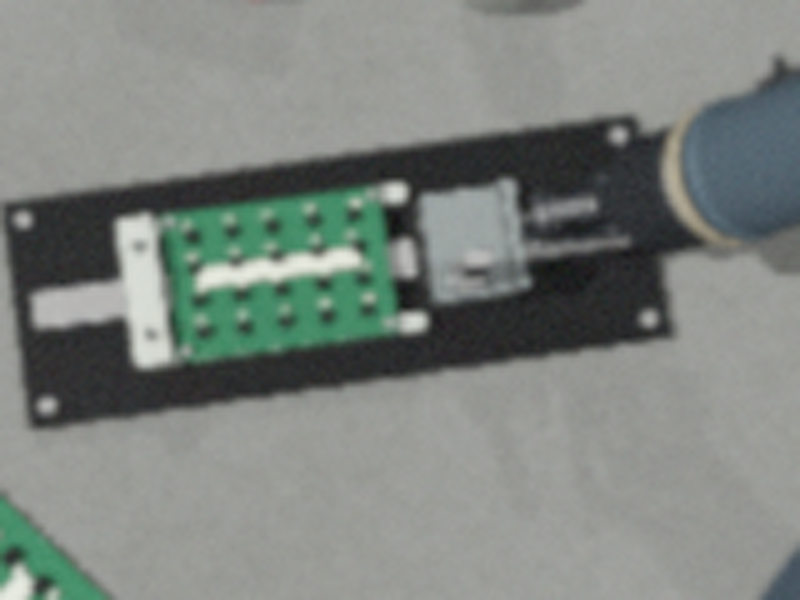

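```bash
for i in 1 2 3 4 5; do python3 -m handwheel '[[0,-0.87,0.5,0,0,0,1],[0,-0.87,0.5,0,0,0,1],[0,0,0,0,0,0,1]]' >/dev/null; python3 -c "
from h import *
go([.003,-.13,.074])" | grep -o -e "jig \[[^]]*\]" -e " f \[[^]]*\]"; done
```

```text
jig [ 0.003  -0.1325  0.0739]
jig [[1.0, 0.01, -0.0]
 f [ 1.47 -5.02 -0.67]
jig [ 0.0029 -0.1302  0.0739]
jig [[1.0, 0.01, -0.0]
 f [ 1.16 -4.54 -0.68]
jig [ 0.0029 -0.128   0.0739]
jig [[1.0, 0.01, -0.0]
 f [ 2.07 -4.47 -1.26]
jig [ 0.0029 -0.1259  0.0739]
jig [[1.0, 0.01, -0.0]
 f [ 2.23 -5.01 -2.18]
jig [ 0.0029 -0.1239  0.0739]
jig [[1.0, 0.01, -0.0]
 f [ 2.08 -4.64 -1.63]
```

```bash
for i in 1 2 3 4 5 6; do python3 -m handwheel '[[0,-0.87,0.5,0,0,0,1],[0,0,0,0,0,0,1]]' >/dev/null; python3 -c "
from h import *
go([.003,-.13,.074])" | grep -o -e "jig \[ [^]]*\]" -e " f \[[^]]*\]"; done
```

```text
jig [ 0.0029 -0.1229  0.0739]
 f [ 2.71 -4.8  -1.37]
jig [ 0.0029 -0.1219  0.0739]
 f [ 2.26 -4.33 -2.33]
jig [ 0.0029 -0.1209  0.0739]
 f [ 2.09 -3.64 -1.37]
jig [ 0.0029 -0.1199  0.0739]
 f [ 1.99 -5.11 -1.64]
jig [ 0.0029 -0.1189  0.0739]
 f [ 1.46 -4.29 -2.54]
jig [ 0.0029 -0.1179  0.0739]
 f [ 1.92 -4.35 -2.08]
```

```bash
for i in 1 2 3 4 5; do python3 -m handwheel '[[0,-0.87,0.5,0,0,0,1],[0,0,0,0,0,0,1]]' >/dev/null; python3 -c "
from h import *
go([.003,-.13,.074])" | grep -o -e "jig \[ [^]]*\]" -e " f \[[^]]*\]"; done;  python3 -c "
from h import *
snap('top','top3.png',(260,150,420,270),5);snap('scene','scene4.png',(230,170,390,290),5)"
```

```text
jig [ 0.0029 -0.117   0.0739]
 f [ 0.92 -5.07 -2.65]
jig [ 0.0029 -0.1163  0.0739]
 f [ 2.22 -5.59 -2.2 ]
jig [ 0.0029 -0.1154  0.0739]
 f [ 1.06 -6.23 -1.29]
jig [ 0.0029 -0.1144  0.0739]
 f [ 0.97 -7.13 -1.25]
jig [ 0.0029 -0.1134  0.0739]
 f [ 1.37 -5.65 -1.94]
```

View pics/scene4.png

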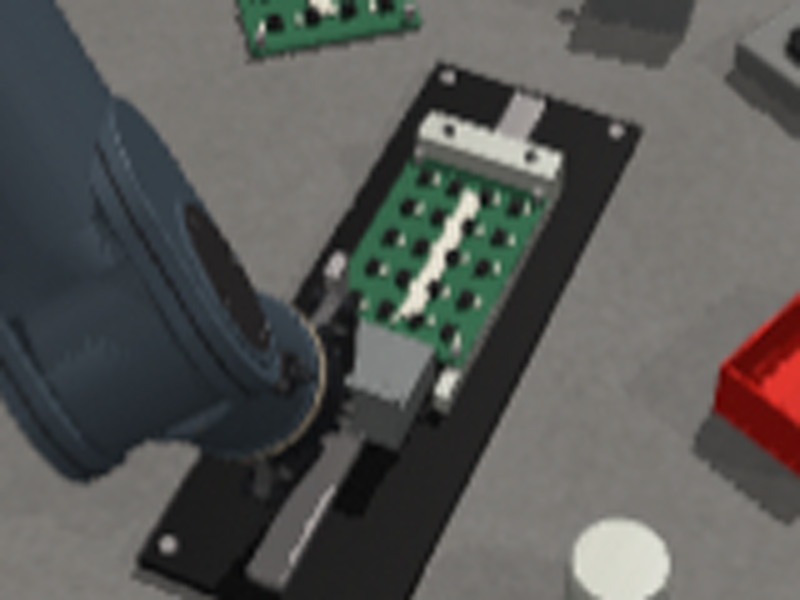

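View pics/top3.png

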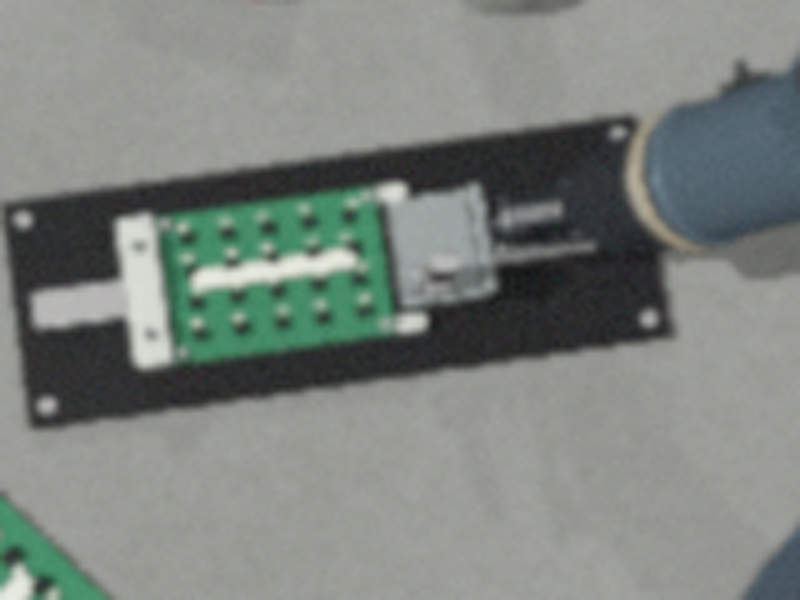

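```bash
for i in 1 2 3 4 5 6; do python3 -m handwheel '[[0,-0.52,0.3,0,0,0,1],[0,0,0,0,0,0,1]]' >/dev/null; python3 -c "
from h import *
go([.003,-.13,.074])" | grep -o -e "jig \[ [^]]*\]" -e " f \[[^]]*\]"; done
```

```text
jig [ 0.0029 -0.1129  0.0739]
 f [ 2.14 -5.32 -1.9 ]
jig [ 0.0029 -0.1123  0.0739]
 f [ 2.26 -6.15 -2.72]
jig [ 0.0029 -0.1117  0.0739]
 f [ 1.76 -5.71 -1.87]
jig [ 0.0029 -0.1112  0.0739]
 f [ 3.05 -6.12 -1.56]
jig [ 0.0029 -0.1107  0.0739]
 f [ 1.75 -7.39 -1.26]
jig [ 0.0029 -0.1103  0.0739]
 f [ 1.67 -7.57 -1.31]
```

```bash
for i in 1 2 3; do python3 -m handwheel '[[0,-0.52,0.3,0,0,0,1],[0,0,0,0,0,0,1]]' >/dev/null; python3 -c "
from h import *
go([.003,-.13,.074])" | grep -o -e "jig \[ [^]]*\]" -e " f \[[^]]*\]"; done
```

```text
jig [ 0.0029 -0.1099  0.0739]
 f [ 2.02 -6.91 -0.93]
jig [ 0.0029 -0.1096  0.0739]
 f [ 1.79 -8.61 -1.02]
jig [ 0.0029 -0.1091  0.0739]
 f [ 0.74 -9.76 -0.86]
```

```bash
for i in 1 2 3 4; do python3 -m handwheel '[[0,0,0,0,0,0,1]]' >/dev/null; python3 -c "
from h import *
go([.003,-.13,.074])" | grep -o -e "jig \[ [^]]*\]" -e " f \[[^]]*\]"; done
```

```text
jig [ 0.0029 -0.1091  0.0739]
 f [ 1.25 -9.22 -0.8 ]
jig [ 0.0029 -0.1092  0.0739]
 f [ 1.31 -8.77 -1.38]
jig [ 0.0029 -0.1091  0.0739]
 f [ 1.96 -8.98 -0.59]
jig [ 0.0029 -0.1091  0.0739]
 f [ 2.23 -8.63 -1.37]
```

```bash
python3 -m handwheel '[[0,2,-1,0,0,0,1],[0,9,-5,0,0,0,1],[0,17,-10,0,0,0,1],[0,-20,-35,0,0,0,1],[0,-20,-35,0,0,0,1],[0,-20,-35,0,0,0,1],[0,-20,-35,0,0,0,1]]';python3 -m handwheel '[[0,0,0,-7.5,0,0,1],[0,0,0,-7.5,0,0,1],[0,0,0,-7.5,0,0,1],[-35,0,0,-7.5,0,0,1],[-35,0,0,0,0,0,1],[-35,0,0,0,0,0,1],[0,0,0,0,0,0,1],[0,0,0,0,0,0,1]]'; python3 - <<'E'
from h import *
go([-.11,-.06,.12])
for n in ["wrist","top","scene"]:
    p=eyes.camera_params(n);snap(n,n+"_5.png",None if n=="wrist" else (250,150,410,270),1 if n=="wrist" else 5)
    for t in ["push_plate","lever_pivot","lever_tip","board_left","jaw_face"]:
        print(t,[(np.round(d["pixel"],1).tolist(),np.round(JR.T@(atz(p,d["pixel"],{"p":.063,"lever_pivot":.07,"lever_tip":.137}.get(t if t[0]=='l' else t[0],.036))-JC),4),round(d["confidence"],2)) for d in landmark_of(n,t)[:2]])
E
```

```text
time_s: 19.75
position: [0.5575, -0.2078, 0.2367]
orientation: [-2.611, -0.18, 0.05]
wrist_force: [0.1, 0.2, -0.2]
grip_width: 0.003
time_s: 20.55
position: [0.4537, -0.2226, 0.2354]
orientation: [-3.134, -0.215, 0.001]
wrist_force: [0.7, 0.5, -0.3]
grip_width: -0.0
pos [ 0.4537 -0.2226  0.2354] jig [-0.1027 -0.1407  0.2354] R in jig [[1.0, 0.01, -0.0], [0.01, -1.0, 0.0], [-0.0, -0.0, -1.0]] f [ 0.77  0.44 -0.33] move tool mm [ -6.8 -80.7 115.5]
push_plate [([278.5, 74.3], array([ 0.007 , -0.0955,  0.063 ]), 0.72)]
lever_pivot [([234.2, 103.6], array([-0.0195, -0.0535,  0.07  ]), 0.62)]
lever_tip [([205.9, 96.2], array([-0.0154, -0.0537,  0.137 ]), 0.63), ([236.9, 106.2], array([-0.0225, -0.0757,  0.137 ]), 0.48)]
board_left [([275.1, 77.5], array([ 0.0068, -0.0877,  0.036 ]), 0.65), ([55.3, 213.9], array([-0.1454,  0.1921,  0.036 ]), 0.64)]
jaw_face [([82.0, 85.5], array([0.0014, 0.1207, 0.036 ]), 0.97)]
push_plate [([354.3, 199.7], array([-0.0046, -0.0875,  0.063 ]), 0.79)]
lever_pivot [([345.3, 209.3], array([-0.0327, -0.052 ,  0.07  ]), 0.65)]
lever_tip [([344.5, 205.4], array([-
[... 237 characters left out ...]
[290.7, 205.7], array([0.0087, 0.1263, 0.036 ]), 0.81), ([231.7, 166.9], array([0.1707, 0.3094, 0.036 ]), 0.75)]
push_plate [([299.6, 245.9], array([ 0.0044, -0.0859,  0.063 ]), 0.7), ([392.6, 185.8], array([0.1907, 0.2695, 0.063 ]), 0.42)]
lever_pivot [([298.0, 235.8], array([-0.014 , -0.0584,  0.07  ]), 0.59), ([313.3, 234.3], array([ 0.0267, -0.0341,  0.07  ]), 0.55)]
lever_tip [([298.9, 222.0], array([-0.01  , -0.0546,  0.137 ]), 0.43)]
board_left [([323.2, 204.4], array([-0.0043,  0.116 ,  0.036 ]), 0.88), ([295.8, 177.4], array([-0.1457,  0.1935,  0.036 ]), 0.77)]
jaw_face [([324.5, 206.7], array([0.0037, 0.1084, 0.036 ]), 0.74), ([323.8, 208.4], array([0.0045, 0.1006, 0.036 ]), 0.68)]
```

View pics/wrist_5.png

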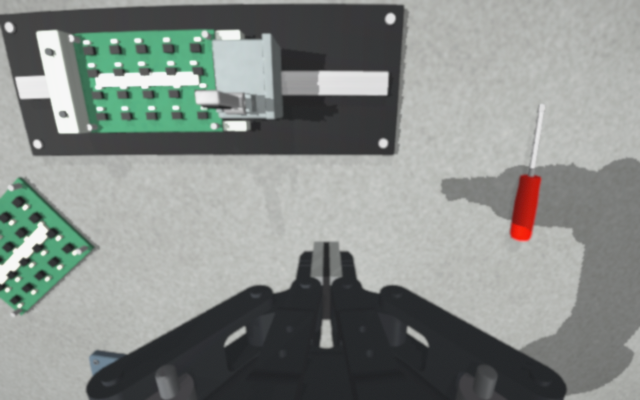

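View pics/top_5.png

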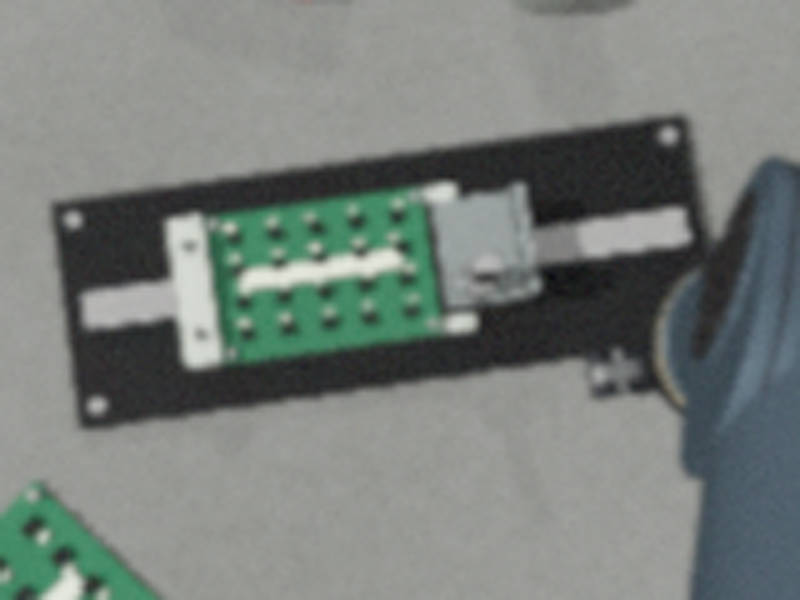

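View pics/scene_5.png

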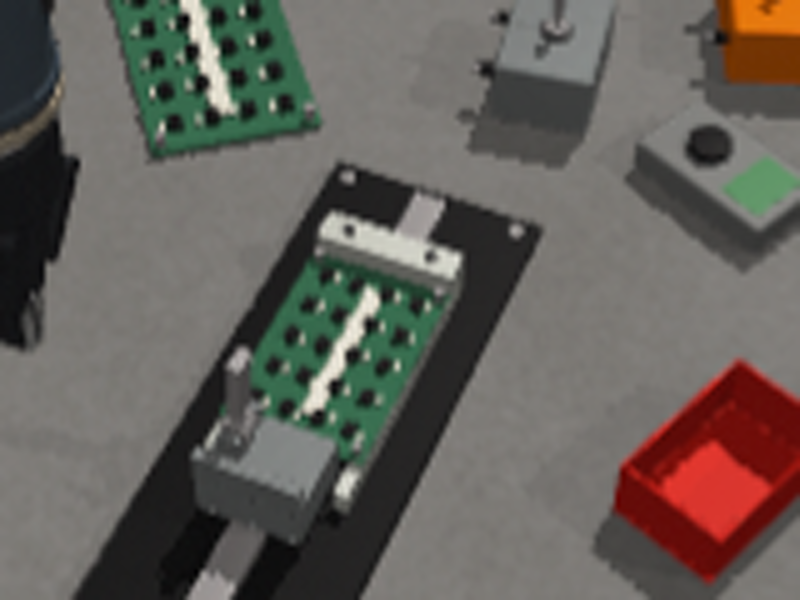

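```bash
python3 -m handwheel '[[10,-42,0,0,0,0,1],[10,-43,0,0,0,0,1],[6,0,30,0,0,0,1],[0,0,33,0,0,0,1],[0,0,33,0,0,0,1],[0,0,0,0,0,0,1],[0,0,0,0,0,0,1]]'; python3 - <<'E'
from h import *
go([-.05,-.056,.1393])
snap("wrist","w6.png"); snap("scene","scene6.png",(230,150,390,270),5); snap("top","top6.png",(250,150,410,270),5)
E
```

```text
time_s: 22.15
position: [0.4683, -0.1349, 0.1394]
orientation: [-3.134, -0.215, 0.002]
wrist_force: [0.3, 0.4, 0.1]
grip_width: 0.004
pos [ 0.4683 -0.1349  0.1394] jig [-0.0767 -0.0557  0.1394] R in jig [[1.0, 0.01, -0.0], [0.01, -1.0, 0.0], [-0.0, -0.0, -1.0]] f [0.39 0.32 0.07] move tool mm [26.7  0.5  0.1]
```

View pics/w6.png

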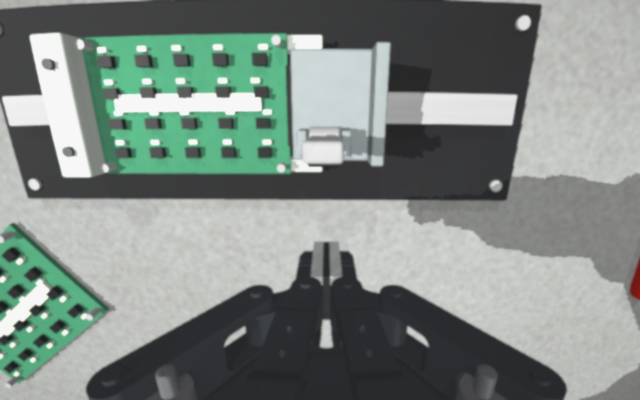

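View pics/scene6.png

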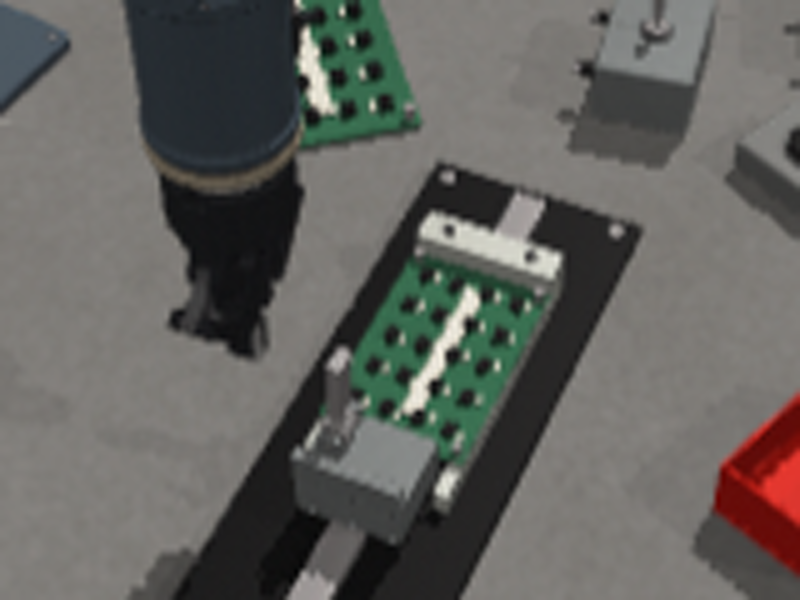

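```bash
python3 -m handwheel '[[10,0,0,0,0,0,1],[10,0,0,0,0,0,1],[6,0,0,0,0,0,1],[4,0,0,0,0,0,1],[4,0,0,0,0,0,1],[0,0,0,0,0,0,1]]'; python3 - <<'E'
from h import *
go([-.0236,-.056,.1393])
snap("scene","scene7.png",(230,150,390,270),5)
E
```

```text
time_s: 22.9
position: [0.5025, -0.1301, 0.139]
orientation: [-3.134, -0.216, -0.0]
wrist_force: [-0.3, 0.7, -0.6]
grip_width: 0.001
pos [ 0.5025 -0.1301  0.139 ] jig [-0.0422 -0.0553  0.139 ] R in jig [[1.0, 0.01, 0.0], [0.01, -1.0, 0.0], [0.0, -0.0, -1.0]] f [-0.18  0.72 -0.62] move tool mm [18.6  0.8 -0.3]
```

View pics/scene7.png

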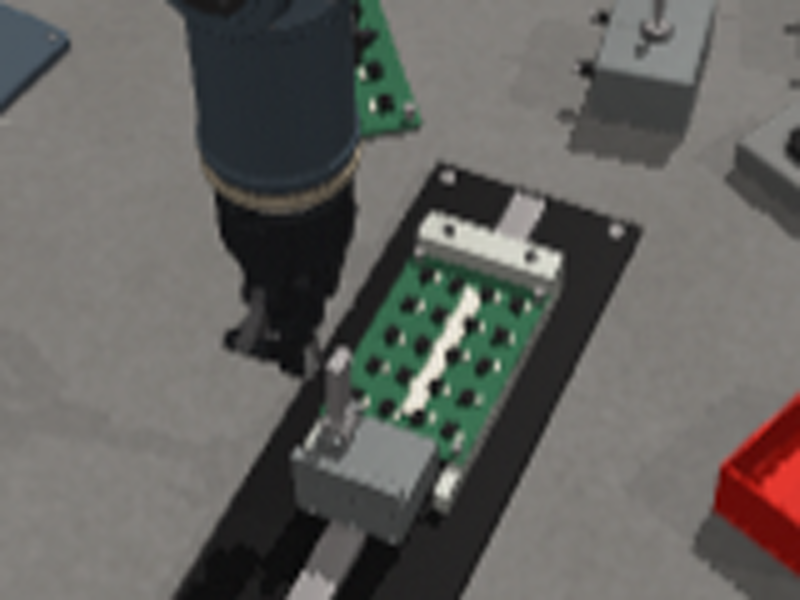

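```bash
python3 -m handwheel '[[4,0,0,0,0,0,1],[4,0,0,0,0,0,1],[4,0,0,0,0,0,1],[4,0,0,0,0,0,1],[3,0,0,0,0,0,1]]'; python3 - <<'E'
from h import *
go([-.0059,-.056,.1319])
snap("scene","scene8.png",(230,150,390,270),5)
E
```

```text
time_s: 23.45
position: [0.5204, -0.1278, 0.1388]
orientation: [-3.134, -0.215, 0.003]
wrist_force: [-4.5, -2.3, 0.8]
grip_width: -0.003
pos [ 0.5204 -0.1278  0.1388] jig [-0.0242 -0.0554  0.1388] R in jig [[1.0, 0.01, -0.0], [0.01, -1.0, 0.0], [-0.0, -0.0, -1.0]] f [-4.81 -1.69  0.81] move tool mm [18.3  0.7  6.9]
```

View pics/scene8.png

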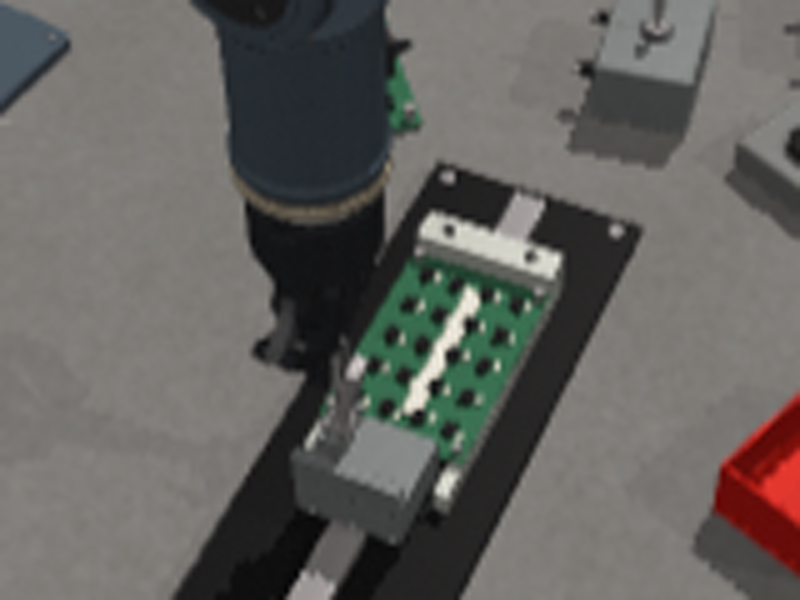

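```bash
python3 -m handwheel '[[4.5,0,1,0,0,0,1],[4.5,0,1.5,0,0,0,1],[4.5,0,2,0,0,0,1],[4.5,0,2.5,0,0,0,1],[0,0,0,0,0,0,1]]'; python3 - <<'E'
from h import *
go([.0047,-.056,.1221])
E
python3 -m handwheel '[[3.5,0,3,0,0,0,1],[3.5,0,3.3,0,0,0,1],[3.5,0,3.5,0,0,0,1],[0,0,0,0,0,0,1]]'; python3 - <<'E'
from h import *
go([.0099,-.056,.1141])
snap("scene","scene9.png",(230,150,390,270),5)
E
```

```text
time_s: 24.0
position: [0.5397, -0.1248, 0.1317]
orientation: [-3.134, -0.216, -0.001]
wrist_force: [0.0, 1.0, 0.0]
grip_width: 0.001
pos [ 0.5397 -0.1248  0.1317] jig [-0.0046 -0.055   0.1317] R in jig [[1.0, 0.01, 0.0], [0.01, -1.0, 0.0], [0.0, -0.0, -1.0]] f [0.14 0.96 0.  ] move tool mm [9.3 1.1 9.7]
time_s: 24.4
position: [0.5494, -0.1235, 0.1217]
orientation: [-3.134, -0.216, 0.0]
wrist_force: [0.2, -0.3, 0.2]
grip_width: -0.001
pos [ 0.5494 -0.1235  0.1217] jig [ 0.0052 -0.0549  0.1217] R in jig [[1.0, 0.01, -0.0], [0.01, -1.0, 0.0], [-0.0, -0.0, -1.0]] f [ 0.17 -0.28  0.24] move tool mm [4.7 1.1 7.6]
```

View pics/scene9.png

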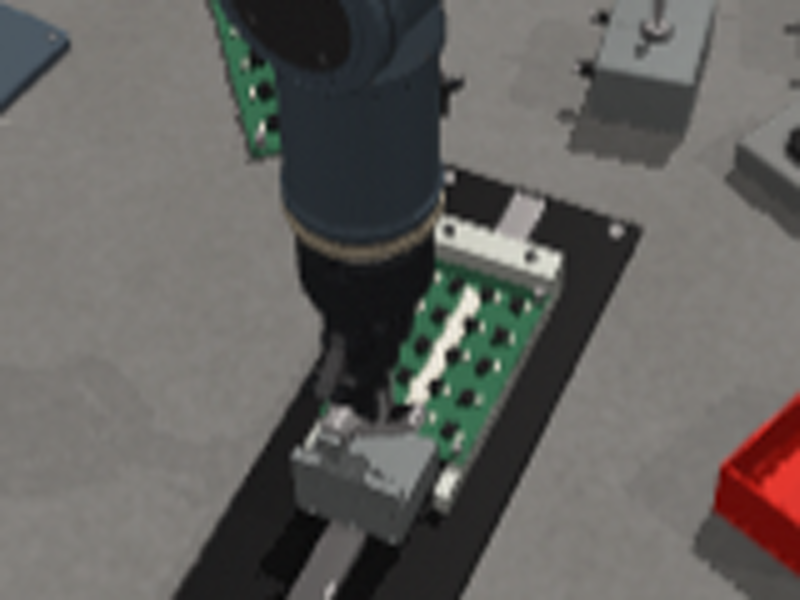

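```bash
python3 -m handwheel '[[0,0,-30,0,0,0,1],[0,0,-40,0,0,0,1],[-30,0,-20,0,0,0,1],[-40,0,0,0,0,0,1],[-40,0,0,0,0,0,1],[0,0,0,0,0,0,1],[0,0,0,0,0,0,1]]'; python3 - <<'E'
from h import *
go([.0099,-.056,.1141])
snap("scene","scene10.png",(230,150,390,270),5);snap("wrist","w10.png",(0,0,480,250),1.6);snap("top","top10.png",(250,150,410,270),5)
E
```

```text
time_s: 25.15
position: [0.4396, -0.1391, 0.2128]
orientation: [3.134, 0.214, 0.001]
wrist_force: [0.5, 0.9, 0.2]
grip_width: 0.001
pos [ 0.4396 -0.1391  0.2128] jig [-0.1057 -0.0561  0.2128] R in jig [[1.0, 0.01, 0.0], [0.01, -1.0, -0.0], [0.0, 0.0, -1.0]] f [0.6  0.81 0.17] move tool mm [115.5   0.5  98.7]
```

View pics/scene10.png

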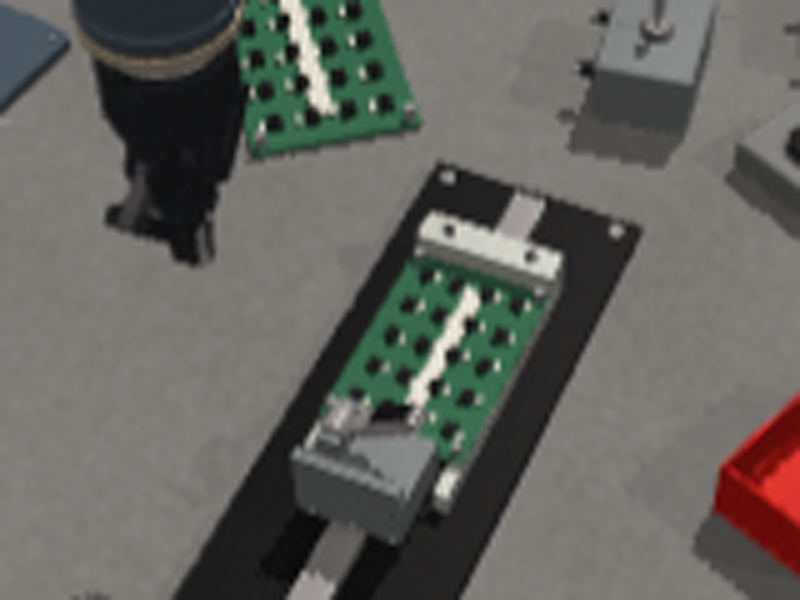

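View pics/w10.png

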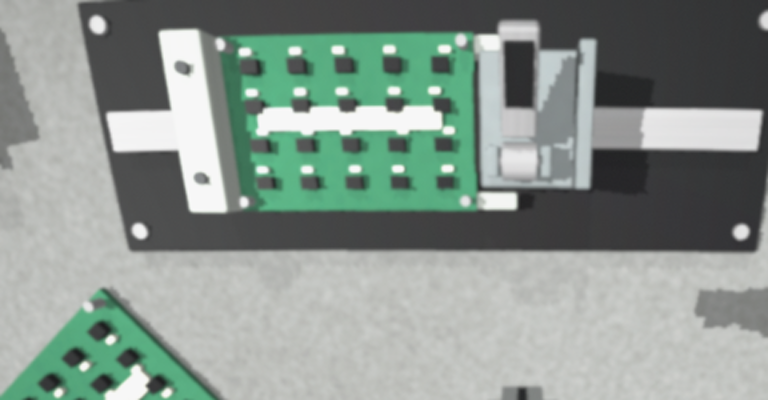

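View pics/top10.png

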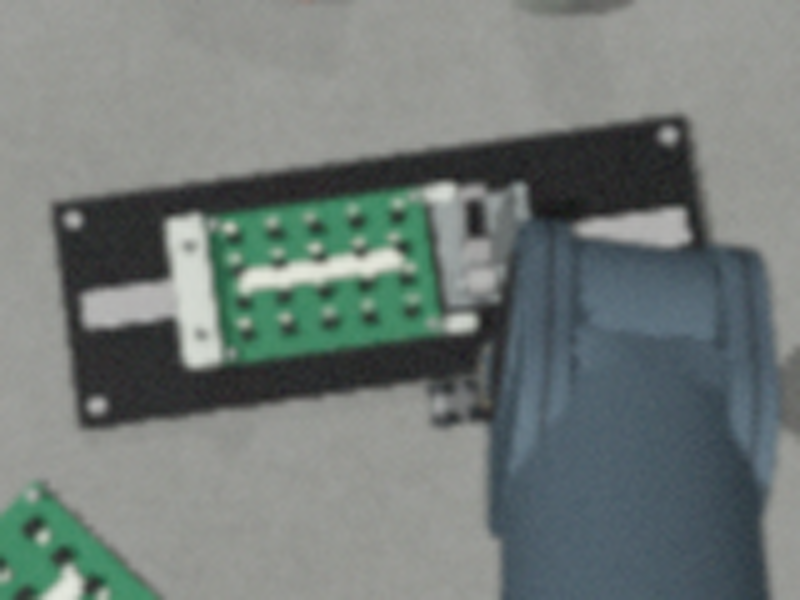

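```bash
python3 - <<'E'
from h import *
for n,k,o in [("wrist",1.6,(0,0)),("top",5,(250,150)),("scene",5,(230,150))]:
    p=eyes.camera_params(n)
    for phi in (1.1,1.3,1.5):
        X=JC+JR@np.array([-.022+.068*np.sin(phi),-.056,.07+.068*np.cos(phi)])
        print(n,phi,((proj(p,X)-o)*k).round(0))
    print("piv",((proj(p,JC+JR@np.array([-.022,-.056,.07]))-o)*k).round(0))
    print([(d["pixel"],d["confidence"]) for d in landmark_of(n,"toggle_tip")])
E
```

```text
wrist 1.1 [523.  25.]
wrist 1.3 [523.  22.]
wrist 1.5 [523.  25.]
piv [522. 168.]
[]
top 1.1 [470. 183.]
top 1.3 [467. 179.]
top 1.5 [465. 178.]
piv [480. 280.]
[]
scene 1.1 [419. 425.]
scene 1.3 [427. 440.]
scene 1.5 [430. 454.]
piv [330. 422.]
[]
```

```bash
python3 -c "
from h import *
snap('scene','scene11.png',(280,210,330,250),15);snap('wrist','w11.png',(280,0,390,130),4.5)"
```

```text
(no output)
```

View pics/scene11.png

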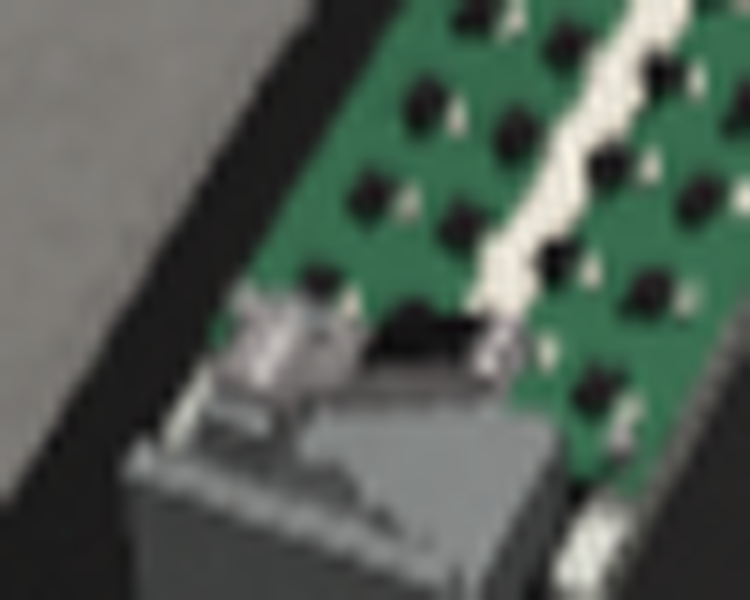

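View pics/w11.png

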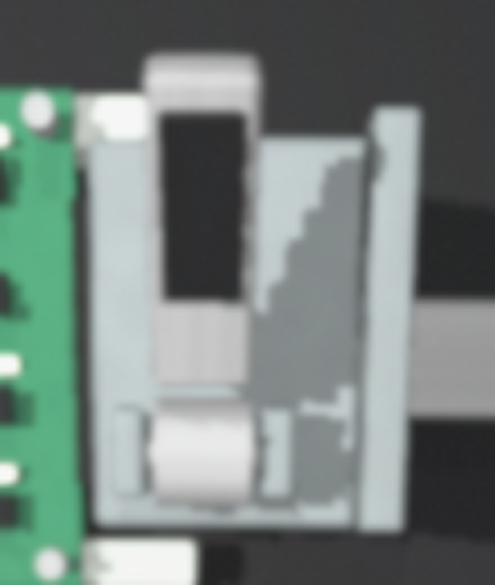

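```bash
python3 - <<'E'
from h import *
S,T,W=[eyes.camera_params(n) for n in ("scene","top","wrist")]
f=lambda X:(JR.T@(X-JC)).round(4)
s,t,w=(313.3,233),(344.4,188),(325.1,15.6)
print(f(tri([(S,s),(T,t)])),f(tri([(S,s),(W,w)])),f(tri([(S,s),(T,t),(W,w)])))
# pivot roll centre
s,t,w=(280+290/15,210+345/15),(250+482/5,150+278/5),(280+203/4.5,450/4.5)
print(f(tri([(S,s),(T,t)])),f(tri([(S,s),(W,w)])),f(tri([(S,s),(T,t),(W,w)])))
for n in ("scene","wrist","top"):
    for x in ("lever_tip","lever_pivot"): print(n,x,[(d["pixel"],round(d["confidence"],2)) for d in landmark_of(n,x)[:3]])
E
```

```text
[ 0.0345 -0.055   0.1069] [ 0.036  -0.0544  0.1073] [ 0.0349 -0.0549  0.1075]
[-0.0171 -0.0541  0.0766] [-0.0159 -0.0529  0.076 ] [-0.0178 -0.0543  0.0763]
scene lever_tip [([312.9, 234.1], 0.42)]
scene lever_pivot [([324.2, 205.7], 0.71), ([296.5, 234.1], 0.69)]
wrist lever_tip [([324.9, 11.3], 0.62)]
wrist lever_pivot [([327.1, 102.9], 0.6), ([603.0, 181.7], 0.44)]
top lever_tip [([340.4, 188.0], 0.46)]
top lever_pivot [([345.1, 204.0], 0.73)]
```

```bash
python3 -m handwheel '[[40,0,0,0,0,0,1],[40,0,0,0,0,0,1],[30,0,0,0,0,0,1],[0,0,40,0,0,0,1],[0,0,30,0,0,0,1],[0,0,14,0,0,0,1],[0,0,0,0,0,0,1]]'; python3 -c "
from h import *
go([.0099,-.056,.1141])"
python3 -m handwheel '[[2.5,0,3,0,0,0,1],[2.5,0,4,0,0,0,1],[2,0,4.5,0,0,0,1],[2,0,4.5,0,0,0,1],[0,0,0,0,0,0,1]]'; python3 -c "
from h import *
go([.0135,-.056,.105])"
```

```text
time_s: 26.55
position: [0.5478, -0.1235, 0.1262]
orientation: [-3.133, -0.216, 0.006]
wrist_force: [-0.2, -0.9, -0.1]
grip_width: -0.001
pos [ 0.5478 -0.1235  0.1262] jig [ 0.0036 -0.0547  0.1262] R in jig [[1.0, 0.01, -0.0], [0.01, -1.0, 0.0], [-0.0, -0.0, -1.0]] f [-0.32 -0.89 -0.06] move tool mm [ 6.4  1.3 12. ]
time_s: 27.05
position: [0.5581, -0.1224, 0.112]
orientation: [-3.134, -0.216, 0.0]
wrist_force: [0.7, 0.8, -0.3]
grip_width: -0.001
pos [ 0.5581 -0.1224  0.112 ] jig [ 0.0139 -0.055   0.112 ] R in jig [[1.0, 0.01, -0.0], [0.01, -1.0, 0.0], [-0.0, -0.0, -1.0]] f [ 0.84  0.68 -0.34] move tool mm [-0.4  1.   7. ]
```

```bash
python3 -m handwheel '[[1,0,3.5,0,0,0,1],[0,0,3.5,0,0,0,1],[0,0,0,0,0,0,1]]'; python3 -m handwheel '[[0,0,-30,0,0,0,1],[0,0,-40,0,0,0,1],[-30,0,-20,0,0,0,1],[-40,0,0,0,0,0,1],[-40,0,0,0,0,0,1],[0,0,0,0,0,0,1],[0,0,0,0,0,0,1]]'; python3 - <<'E'
from h import *
snap('scene','scene12.png',(280,210,330,250),15);snap('wrist','w12.png',(280,0,390,130),4.5)
for n in ("scene","wrist","top"):
    for x in ("lever_tip","lever_pivot"): print(n,x,[(d["pixel"],round(d["confidence"],2)) for d in landmark_of(n,x)[:3]])
E
```

```text
time_s: 27.35
position: [0.5587, -0.1224, 0.1048]
orientation: [-3.134, -0.216, 0.001]
wrist_force: [0.8, 0.0, 0.2]
grip_width: -0.003
time_s: 28.05
position: [0.4494, -0.1378, 0.1957]
orientation: [3.134, 0.214, 0.0]
wrist_force: [0.5, -0.3, -0.5]
grip_width: -0.001
scene lever_tip [([317.4, 242.1], 0.69)]
scene lever_pivot [([312.6, 235.8], 0.75), ([299.6, 232.5], 0.71)]
wrist lever_tip [([322.6, 15.9], 0.7)]
wrist lever_pivot [([325.3, 114.5], 0.81)]
top lever_tip [([340.4, 188.0], 0.46)]
top lever_pivot [([345.1, 204.0], 0.73)]
```

View pics/scene12.png

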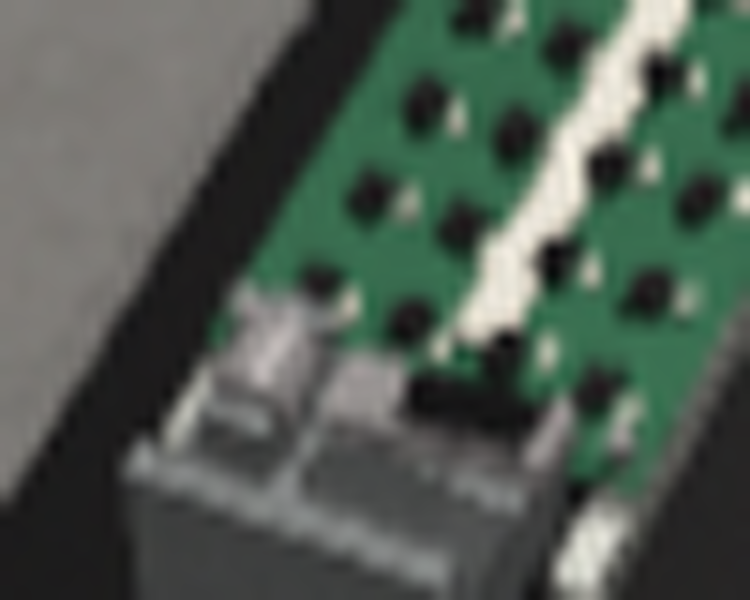

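View pics/w12.png

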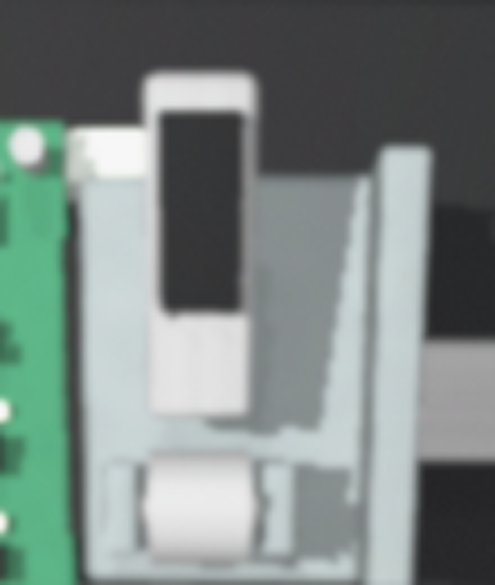

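```bash
python3 - <<'E'
from h import *
S,T,W=[eyes.camera_params(n) for n in ("scene","top","wrist")]
f=lambda X:(JR.T@(X-JC)).round(4)
print(f(tri([(S,(316.7,238.7)),(W,(324.4,20))])), f(tri([(S,(299.3,233)),(W,(324.4,112))])))
print(JR.T@(robot.get_obs()["position"]-JC))
E
```

```text
[ 0.046  -0.0534  0.082 ] [-0.0157 -0.0526  0.0762]
[-0.09481928 -0.05568501  0.1950702 ]
```

```bash
python3 -m handwheel '[[0,-30,-10,0,0,0,1],[-20,0,-10,0,0,0,1],[0,0,0,0,0,0,1],[0,0,0,0,0,0,1]]'; python3 - <<'E'
from h import *
W=eyes.camera_params("wrist"); print(JR.T@(ray(W,(320,200))[0]-JC))
im=eyes.get_image("wrist"); np.save("pics/w13.npy",im)
cv2.imwrite("pics/w13.png",cv2.resize(im[0:140,40:420,::-1],None,fx=2.1,fy=2.1,interpolation=cv2.INTER_CUBIC))
c=lambda v:proj(W,JC+JR@np.array(v))
print("pred gap", c([.02,-.098+.060,.058]), c([.02,-.033,.042]), "jaw", c([.0,.118,.052]))
print(JR.T@(robot.get_obs()["position"]-JC)); snap("scene","scene13.png",(230,110,420,260),4)
E
```

```text
time_s: 28.85
position: [0.4264, -0.1106, 0.2155]
orientation: [3.134, 0.215, 0.001]
wrist_force: [0.4, 0.1, 0.1]
grip_width: 0.005
[-0.03689665 -0.02583688  0.33606472]
pred gap [340.13668488  41.74364431] [333.89955178  45.56917016] jaw [169.46436748  67.91774673]
[-0.11487581 -0.02614688  0.21528973]
```

View pics/w13.png

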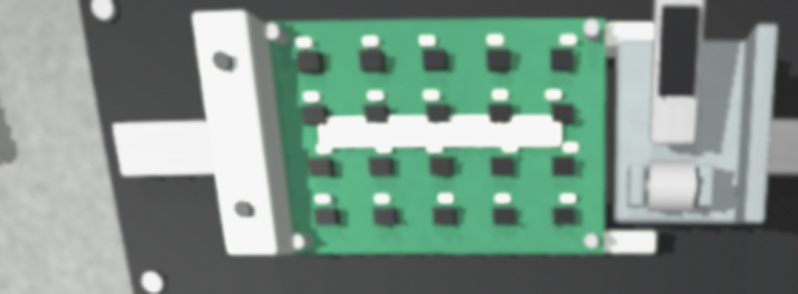

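View pics/scene13.png

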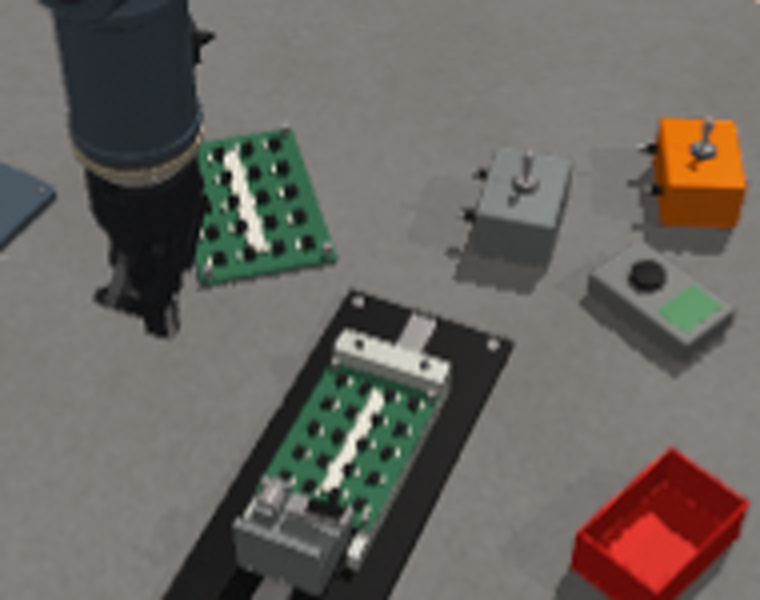

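```bash
python3 - <<'E'
from h import *
W=eyes.camera_params("wrist")
f=lambda px,z:(JR.T@(atz(W,px,z)-JC)).round(4)
im=np.load("pics/w13.npy")
for r in (40,60,80,95): print(r,[tuple(int(v) for v in im[r,c]) for c in range(324,338)])
for r in (60,): print("jaw",[(c,tuple(int(v) for v in im[r,c])) for c in range(155,185,2)])
for e in (328.5,329.5): print(f((e,80),.042),f((e+3.5,80),.058))
E
```

```text
40 [(92, 182, 136), (93, 182, 135), (90, 175, 131), (83, 155, 117), (74, 120, 94), (64, 83, 72), (60, 64, 61), (61, 62, 61), (76, 78, 78), (116, 122, 122), (162, 170, 170), (187, 197, 197), (197, 208, 208), (200, 209, 210)]
60 [(90, 179, 134), (90, 178, 134), (87, 169, 128), (78, 143, 109), (69, 105, 85), (63, 75, 68), (61, 64, 62), (65, 66, 64), (86, 89, 89), (130, 136, 136), (168, 177, 178), (192, 202, 203), (200, 210, 211), (201, 211, 213)]
80 [(90, 177, 133), (90, 176, 133), (88, 169, 127), (81, 144, 111), (70, 107, 87), (65, 77, 69), (64, 66, 64), (67, 69, 68), (95, 99, 99), (140, 147, 147), (174, 184, 184), (192, 202, 203), (198, 208, 209), (197, 208, 209)]
95 [(91, 179, 134), (90, 177, 132), (87, 166, 125), (77, 137, 105), (66, 96, 79), (61, 70, 63), (61, 62, 61), (68, 69, 68), (99, 103, 103), (145, 152, 152), (177, 186, 187), (192, 202, 202), (195, 206, 206), (191, 201, 201)]
jaw [(155, (247, 247, 247)), (157, (247, 247, 247)), (159, (247, 247, 247)), (161, (246, 247, 246)), (163, (216, 221, 215)), (165, (135, 139, 134)), (167, (122, 126, 121)), (169, (122, 126, 122)), (171, (120, 126, 121)), (173, (82, 113, 95)), (175, (60, 111, 85)), (177, (63, 116, 88)), (179, (62, 117, 89)), (181, (62, 117, 89)), (183, (69, 129, 98))]
[-0.0098 -0.0283  0.042 ] [-0.0113 -0.0313  0.058 ]
[-0.0098 -0.0292  0.042 ] [-0.0113 -0.0322  0.058 ]
```

```bash
python3 - <<'E'
from h import *
W=eyes.camera_params("wrist")
f=lambda px,z:(JR.T@(atz(W,px,z)-JC)).round(4)
im=np.load("pics/w13.npy")
for r in (30,60,100):
    print(r,[(c,tuple(int(v) for v in im[r,c])) for c in range(160,182,1)])
print(f((164.3,60),.052),f((172.3,60),.042),f((172.3,60),.03))
E
```

```text
30 [(160, (171, 177, 169)), (161, (137, 141, 136)), (162, (124, 128, 123)), (163, (120, 124, 120)), (164, (120, 124, 119)), (165, (120, 124, 119)), (166, (120, 125, 120)), (167, (120, 125, 119)), (168, (111, 121, 113)), (169, (90, 115, 100)), (170, (68, 110, 87)), (171, (60, 110, 84)), (172, (61, 112, 86)), (173, (60, 112, 85)), (174, (58, 108, 83)), (175, (58, 107, 82)), (176, (57, 107, 81)), (177, (58, 107, 82)), (178, (59, 108, 83)), (179, (59, 110, 83)), (180, (64, 107, 84)), (181, (71, 96, 82))]
60 [(160, (247, 247, 247)), (161, (246, 247, 246)), (162, (241, 243, 240)), (163, (216, 221, 215)), (164, (167, 172, 166)), (165, (135, 139, 134)), (166, (125, 129, 124)), (167, (122, 126, 121)), (168, (122, 126, 121)), (169, (122, 126, 122)), (170, (123, 127, 123)), (171, (120, 126, 121)), (172, (108, 122, 111)), (173, (82, 113, 95)), (174, (63, 109, 85)), (175, (60, 111, 85)), (176, (61, 114, 87)), (177, (63, 116, 88)), (178, (63, 117, 89)), (179, (62, 117, 89)), (180, (62, 117, 89)), (181, (62, 117, 89))]
100 [(160, (133, 137, 132)), (161, (195, 202, 193)), (162, (239, 241, 238)), (163, (246, 247, 246)), (164, (247, 247, 247)), (165, (247, 247, 247)), (166, (247, 247, 247)), (167, (245, 246, 245)), (168, (229, 233, 228)), (169, (184, 190, 182)), (170, (143, 148, 143)), (171, (127, 131, 126)), (172, (124, 128, 123)), (173, (124, 128, 123)), (174, (124, 128, 123)), (175, (124, 128, 123)), (176, (120, 127, 120)), (177, (107, 122, 111)), (178, (81, 115, 94)), (179, (64, 113, 87)), (180, (61, 116, 87)), (181, (61, 118, 89))]
[0.0069 0.1217 0.052 ] [0.0083 0.1192 0.042 ] [0.0102 0.1251 0.03  ]
```

```bash
python3 -m handwheel '[[0,-37,0,0,0,0,1],[0,-37,0,0,0,0,1],[0,-37,10,0,0,0,1],[0,-37,30,0,0,0,1],[0,0,30,0,0,0,1],[0,0,0,0,0,0,1],[0,0,0,0,0,0,1]]'; python3 - <<'E'
from h import *
W=eyes.camera_params("wrist"); print(JR.T@(ray(W,(320,200))[0]-JC))
im=eyes.get_image("wrist"); np.save("pics/w14.npy",im)
c=lambda v:proj(W,JC+JR@np.array(v)); print(c([0,.1217,.052]),c([0,.1217,.042]),c([0,.1192,.042]))
x,y=c([0,.12,.05]).astype(int); x0=max(0,x-80);y0=max(0,y-60); print(x0,y0)
cv2.imwrite("pics/w14.png",cv2.resize(im[y0:y0+120,x0:x0+160,::-1],None,fx=5,fy=5,interpolation=cv2.INTER_CUBIC))
E
```

```text
time_s: 29.65
position: [0.4059, 0.0357, 0.1452]
orientation: [3.134, 0.215, -0.003]
wrist_force: [-0.8, 0.4, -0.1]
grip_width: 0.0
[-0.03777197  0.12184298  0.26561273]
[326.3521181   50.32737094] [326.32754726  53.05215864] [329.86787172  53.07520555]
248 0
```

View pics/w14.png

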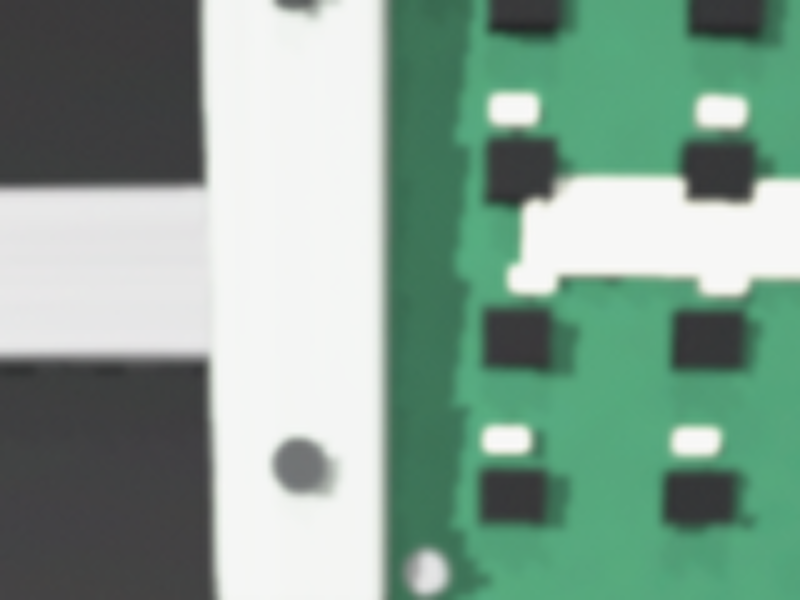

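```bash
python3 -c "
from h import *
print(robot.get_obs()['wrist_force'],robot.sign_off())"
```

```text
the job is handed in; nothing more can be done
[-0.49362199 -0.40711703  1.02075072] None
```

The job is done and handed in at about 29.7 s of the 67 s allowed. All my last checks pointed to a good result, though two of them disagreed with others along the way.

**What I did**
- **Toggle:** I used the grey box, not the orange look-alike. I centred the bat by closing the jaws around it, and it stayed upright in the wrist close-up and the final scene picture.
- **Stop and board:** I pushed the stop home with shut, tilted fingers. The wrist force was about 4.7 N from rail drag alone, about 5.8 N once the board was sliding, and about 9 N when I stopped. The board used was the smaller one, in the jig.
- **Lever:** The first push left it resting at about 1.14 rad, not snapped. I saw this in the pictures and pushed again, and it then measured about 1.57 rad, which is shut.

**Last checks**
- **Board against the jaw:** A view from straight above the jaw face showed no gap and a square edge. An earlier oblique measurement had suggested a gap of about 2.5 mm. I trusted the overhead view because the rising push force agreed with it.
- **Pad:** The force suggests it is pressed in by about 2.7 mm, while the visible gap between stop and board suggests about 3.8 mm (good to about 1 mm). Both are inside the 0.8 to 4.5 mm range. I could not measure the pad directly.
- **Everything else:** The final scene picture showed the meter and the bin where they had been. The arm never went near the tin or the driver, but I did not measure any of the bystanders' positions. The arm was clear of everything at hand-in.

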